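# Fit the stop rod, set the dial and lock it

## Task

Set up the length stop on the woodworking jig: lift the steel rod off its rest and slide it, tapered nose first, through both guide blocks until it butts against the brass anvil. Then turn the black dial clockwise until its white pointer lines up with the red index, and after that turn the brass lock ring on top of it clockwise until it is tight, with the dial still on the mark. Let go of everything, and leave the rest of the bench as it is.

Things in the scene. Friction and masses are not known exactly. Their poses are not given: they have to be found in the camera images.
- guide1 (a point): Centre of the hole mouth of the first guide block, where the rod enters. Two dark wood blocks (60 mm wide, 20 mm thick along the rod's line, 85 mm tall) stand fixed on the plywood board of the jig; each has a level 20 mm round hole, mouth chamfered, 55 mm above the bench. +x is the level direction in which the rod is pushed in, z up.
- guide2 (a point): Centre of the mouth of the second guide block, 60 mm past guide1 along +x, its hole in line with the first. Same axes.
- anvil_face (a point): Centre of the front face of the brass anvil (18 mm diameter, in line with the holes, 55 mm above the bench) on the grey adjuster head past the second block; the nose butts against it. x is the way the rod is pushed, z up. About 110 mm past guide1. It moves out by 5 mm per radian as the dial turns clockwise, and pushes the loose rod back by that much.
- rod_mid (a point): Mid-point of the steel stop rod, on its centre line: 220 mm long, 16 mm diameter, about 0.2 kg, x along it towards the nose, a tapered end (to 9 mm over its last 12 mm). The other end is a blue knob, 24 mm diameter, 18 mm long, too wide for the holes. At the start it lies level in a wooden rest, centre line 36 mm above the bench.
- rest: Fixed low wooden rest that holds the rod; origin under its middle, x along the rod towards the nose. Base plate 190 x 60 mm, 10 mm high; two V supports at -70 and +70 mm along x, each 14 mm wide and up to 39 mm high, with free space for the fingers between them.
- rod_nose (a point): Centre of the tip of the rod's tapered nose, 110 mm along +x from rod_mid. Same axes.
- dial_grip (a point): Point on the vertical axis of the black fluted dial knob on the grey adjuster head, at the height to grip, 99 mm above the bench. The knob's round grip is 56 mm in diameter, from 81 to 111 mm above the bench; under it lies its own thin skirt, 76 mm in diameter, top 81 mm above the bench. The head is 110 mm square, its top 75 mm above the bench.
- dial (a joint): Dial angle, rad, 0 to 2.2; grows as it turns clockwise seen from above. Stays where it is left (about 0.1 N m of friction). On the mark it equals joint index. The lock ring does not drag it.
- dial_pointer (a point): Outer end of the white pointer line on the dial's skirt, 38 mm from the axis; turns with the dial.
- index_tip (a point): Inner tip of the red index block (13 x 6 x 4 mm) on the white tick-marked plate round the dial, 38 mm from the axis. Stiff, does not turn with the dial: leave it.
- index (a joint): Angle of the red index, rad, clockwise from above, same zero as the dial.
- ring_grip (a point): Point on the axis of the brass lock ring, at the height to grip, 131 mm above the bench. The ring, with fine ribs, sits above the dial knob on the same axis: 40 mm in diameter, from 113 to 141 mm above the bench (2 mm above the dial's top). The topmost part of the jig.
- lock_ring (a joint): Lock ring angle, rad: 0 fully loose, grows clockwise seen from above, comes up tight against a firm stop at 1.25. About 0.1 N m of friction; starts loose, between 0 and 0.3.
- ring_mark (a point): Blue line on the ring's top, 14.5 mm from the axis; turns with the ring. At joint 0 it points along +x of anvil_face.
- glue: Bystander: yellow glue bottle, 54 mm across, 160 mm tall; origin under its middle. Leave alone.
- tenon: Bystander: short walnut offcut with a tenon, 145 x 45 x 30 mm; origin under its middle. Leave alone.
- wax: Bystander: round wax jar, 72 mm across, 50 mm tall; origin under its middle. Leave alone.
- square: Bystander: try square with a dark wooden stock, 150 mm blade; origin under its middle. Leave alone.
- chisel: Bystander: slim wooden-handled tool, 200 mm long; origin under its middle. Leave alone.
- mallet: Bystander: wooden mallet, 100 x 55 x 60 mm head; origin under its middle. Leave alone.
- honing: Bystander: blue honing stone, 160 x 60 x 28 mm; origin under its middle. Leave alone.
Not all that is in view belongs to the job. Of the things that look like the part that bears rod_mid, the smaller one is meant.

How it is judged:
On the way, in this order (a step that is already met when the one before it is completed fails the run):
1. rod through both guide blocks, nose against the anvil, with the lock ring still loose (x of rod_nose in the frame of anvil_face above -0.006 m and y of rod_nose in the frame of anvil_face between -0.008 and 0.008 m and z of rod_nose in the frame of anvil_face between -0.008 and 0.008 m and angle between the x axis of rod_mid and the x axis of anvil_face, either way round below 0.1 rad and value of joint lock_ring below 0.6 rad), for 0.2 s.
2. dial pointer on the red index while the lock ring is still loose (horizontal distance between dial_pointer and index_tip below 0.0045 m and value of joint lock_ring below 0.6 rad), for 0.2 s.
3. lock ring tight with the dial still on the mark (horizontal distance between dial_pointer and index_tip below 0.0045 m and value of joint lock_ring above 1.15 rad), for 0.2 s.
At the end, for the whole second after the job is handed in: The rod lies at rest through both guide blocks, its nose within 6 mm of the anvil (and within 8 mm of its centre, within 0.1 rad of the line); the dial's pointer is within 4.5 mm (about 7 degrees) of the red index; the lock ring is tight (beyond 1.15 of 1.25 rad); dial and ring at rest (all of step 3 and x of rod_nose in the frame of anvil_face above -0.006 m and y of rod_nose in the frame of anvil_face between -0.008 and 0.008 m and z of rod_nose in the frame of anvil_face between -0.008 and 0.008 m and angle between the x axis of rod_mid and the x axis of anvil_face, either way round below 0.1 rad and velocity of joint each of dial, lock_ring below 0.05 rad/s); the robot touches nothing.
It fails at once if a bystander is shoved more than 30 mm from its place (distance of any of glue, tenon, wax, square, chisel, mallet, honing from where it was at the start of the episode above 0.03 m).
It fails at once if the red index is turned (distance of index_tip from where it was at the start of the episode above 0.004 m).
It also fails if it takes over 61 s, if anything falls off the work surface, if the arm or the gripper's body presses on something with over 40 N, if the wrist force passes 120 N, or if a joint passes its speed limit or range.

## Robot

A 7-joint arm with a two-finger parallel gripper is mounted at the origin on the work surface. World frame = base frame: x ahead of the robot, y to its left, z up, the work surface at z = 0. Lengths are in m, angles in rad, forces in N, time in s.
With the tool pointing down it reaches from about 0.425 to 1.025 m from the base axis. Payload 9.4 kg.
Tool frame: the origin (TCP) lies midway between the tips of the shut fingers; the grasp point (between the pads) lies 19 mm behind it; x points along the fingers, y is the direction in which the jaws open and shut, and the axes are right-handed (so a half turn about x gives the same grasp; the last joint's range is limited). The gripper opens to 93 mm and grips with 3 to 60 N. Pads are 15 mm wide; open, the fingers measure 128 mm over their backs; the gripper's body (75 mm by 188 mm) begins 65 mm behind the grasp point.
Start: joints at [-1.211, 0.599, -0.003, 1.599, 0.002, 0.943, -0.08], TCP at [0.307, 0.657, 0.219] pointing down, gripper open.
Joint ranges: [-2.57, 2.57], [-0.35, 1.97], [-1.29, 1.29], [0.11, 2.56], [-1.05, 4.19], [0.11, 1.86], [-2.63, 2.63]. Speed limits (rad/s): [2.22, 2.22, 3.01, 3.01, 3.14, 3.14, 3.14].

## Interface

Orientations are given as a rotation vector (axis times angle).
In Python, from rig import manip gives the robot as it stands.
- The arm moves only by the tool step_arm, never from a script. Its argument "plan" is one flat list of numbers, 6 for each row, row after row: the shift along the tool's x, y, z in mm, then the turn, a rotation vector about the tool's x, y, z in rad. In form: [dx, dy, dz, wx, wy, wz, dx, dy, dz, wx, wy, wz, ...]. A call has 1 to 12 rows; each row shifts and turns the commanded pose from where the row before left it, along the tool's axes as they then stand; what a row does not reach is not made up. A row lasts 1/10 s, in which the tool goes at most 50 mm and 8.59 degrees, less where a joint would pass 70% of its speed; a pose out of reach is approached as far as the arm can. A call is refused whole if a number of a shift passes 50 or a number of a turn 0.15, either way. A call with a gripper value outside its range is refused whole. "claw" is the gripper's target within -1 to 1 (fully open at 1, half-way at 0, shut at -1), set as the call begins (left out, the last holds). The fingers move at their own pace and stop on an object; "newtons" is the grip in N (left out, the last holds). Time passes only in rows, so rows that do not move let the fingers close. It gives the time, the measured TCP pose, the force and the opening at its end, in the units of the state.
- manip.sense(): the state, without advancing time (a new reading comes with each control period).
- manip.get_image(name): name is "scene" or "top" or "wrist"; returns the picture (420x560x3 uint8, red, green, blue); there is no depth.
- manip.camera_model(name): a dict with "mtx" (3x3 intrinsics, pixels), "world_from_camera" (4x4, takes a point from camera to world coordinates). Camera axes: x right, y down, z forward; pixel columns grow to the right and rows downward; lengths in m; the calibration is good to about 2 mm. A picture is of the moment at which its call begins: read the wrist's pose just before it. camera_model takes no time and is no camera call; for the wrist camera it gives the pose at the moment of the call.
- manip.hand_in(): hands the job in, once; it reports no verdict.
The state is a dict: "time": time; "qpos": joint angles; "dq": joint speeds; "effort": joint torques, N m; "tool_pos": TCP position; "ee_rot": TCP orientation; "force": force on the tool from outside, world axes, zero at the start; "wrist_torque": the same for the moment, N m; "finger_gap": finger opening in m.
Only numpy, scipy, OpenCV 4.12 (cv2) and the standard library are available. Lean on these libraries where they do the work, as an engineer would, in place of code of your own. Each camera call takes 0.05 s, during which the arm holds its last target.

## Working session

There is one attempt and no reset: what is moved stays moved. The work goes in short steps, Python scripts to look and compute and a tool call to move; the robot and the scene stay as the last step left them, time stands still between calls to the robot, and variables do not carry over. Pictures are saved under pics/ and viewed, and the job is handed in when it is done.

Besides the shell and the picture viewer there is one more tool, called after "Request:" in YAML: its name, and indented under it one key for each argument. step_arm: Moves the arm, as the interface text tells. Its arguments: {"type":"object","properties":{"plan":{"type":"array","items":{"type":"number"}},"claw":{"type":"number"},"newtons":{"type":"number"}},"required":["plan"]}

```bash
ls; mkdir -p pics; python3 - <<'E'
from rig import manip
import cv2
s=manip.sense()
for k in s: print(k,s[k])
for n in ["scene","top","wrist"]:
    m=manip.camera_model(n); print(n,m)
    im=manip.get_image(n); cv2.imwrite(f"pics/{n}0.png",im[:,:,::-1])
E
```

```text
pics
time 0.0
qpos [-1.2106921   0.60013156 -0.00254525  1.60012392  0.00179951  0.94288656
 -0.07981431]
dq [ 5.58547982e-04 -8.30435879e-04 -1.67808143e-03  8.58008373e-04
  3.46763357e-07 -1.86127945e-04  4.80436963e-04]
effort [ 1.00243578e-03 -7.65063572e+01  1.49718057e+00 -2.52344030e+01
 -5.25093055e-02  1.72433088e-02  1.91993086e-04]
tool_pos [0.30651843 0.65648279 0.21775742]
ee_rot [ 0.34133132  1.54371684 -0.3437578 ]
force [ 0.2329761   0.75977698 -0.18337832]
wrist_torque [-0.00019009  0.04749894 -0.00573531]
finger_gap 0.09284493329584971
scene {'mtx': array([[538.0451519 ,   0.        , 274.1132429 ],
       [  0.        , 538.0451519 , 205.38604279],
       [  0.        ,   0.        ,   1.        ]]), 'world_from_camera': array([[-0.1137198 ,  0.84644256, -0.52019496,  1.30224245],
       [ 0.99344094,  0.10317867, -0.04928746,  0.05495566],
       [ 0.01195402, -0.52238793, -0.85262416,  1.38216515],
       [ 0.        ,  0.        ,  0.        ,  1.        ]])}
top {'mtx': array([[479.21848283,   0.        , 281.13672296],
       [  0.        , 479.21848283, 200.87469263],
       [  0.        ,   0.        ,   1.        ]]), 'world_from_camera': array([[-0.02458125, -0.99839716,  0.05097908,  0.44460709],
       [-0.99969509,  0.02442964, -0.00359491, -0.0139511 ],
       [ 0.00234375, -0.0510519 , -0.99869325,  1.63877332],
       [ 0.        ,  0.        ,  0.        ,  1.        ]])}
wrist {'mtx': array([[362.09523614,   0.        , 285.45814181],
       [  0.        , 362.09523614, 211.40084922],
       [  0.        ,   0.        ,   1.        ]]), 'world_from_camera': array([[ 0.42331735,  0.86781574,  0.26018891,  0.23345235],
       [ 0.90597961, -0.40490155, -0.1235139 ,  0.69056145],
       [-0.00183641,  0.28801142, -0.95762521,  0.38518417],
       [ 0.        ,  0.        ,  0.        ,  1.        ]])}
```

View pics/scene0.png

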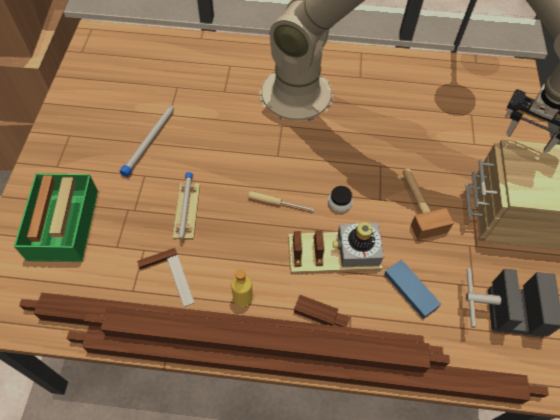

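View pics/top0.png

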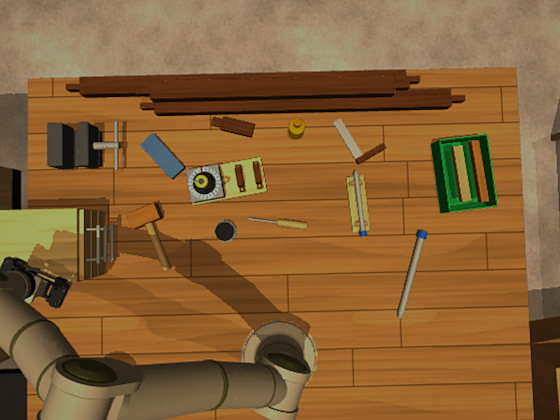

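View pics/wrist0.png

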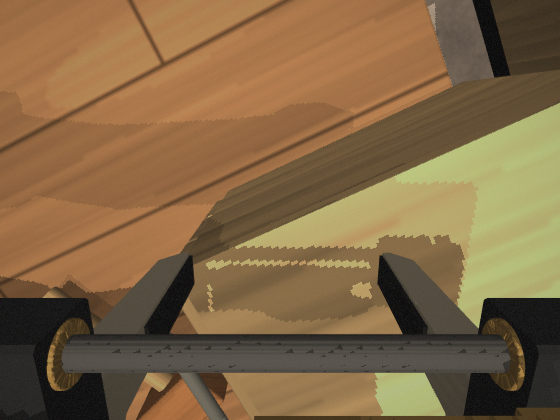

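```bash
python3 - <<'E'
import cv2
a=cv2.imread("pics/top0.png")
cv2.imwrite("pics/c1.png",cv2.resize(a[140:220,170:290],None,fx=6,fy=6,interpolation=cv2.INTER_CUBIC))
cv2.imwrite("pics/c2.png",cv2.resize(a[160:245,320:440],None,fx=6,fy=6,interpolation=cv2.INTER_CUBIC))
b=cv2.imread("pics/scene0.png")
cv2.imwrite("pics/c3.png",cv2.resize(b[210:285,275:395],None,fx=6,fy=6,interpolation=cv2.INTER_CUBIC))
cv2.imwrite("pics/c4.png",cv2.resize(b[160:250,150:250],None,fx=6,fy=6,interpolation=cv2.INTER_CUBIC))
E
```

```text
(no output)
```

View pics/c1.png

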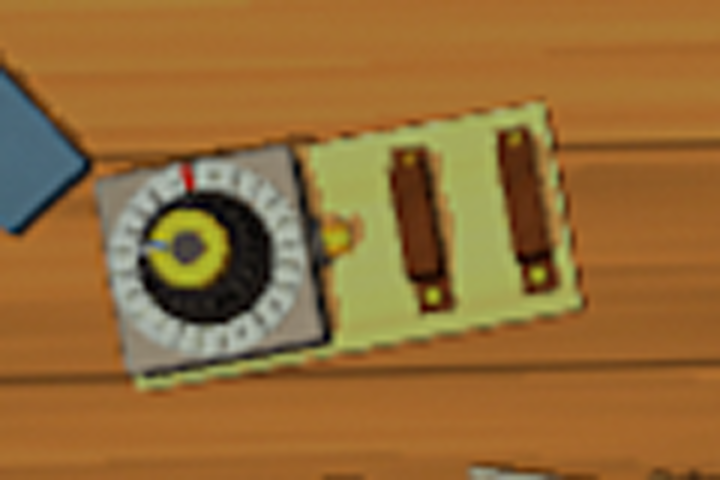

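View pics/c2.png

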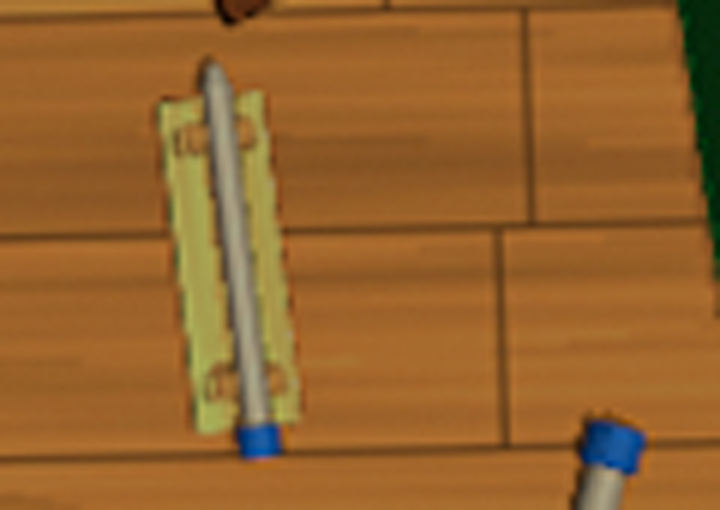

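View pics/c3.png

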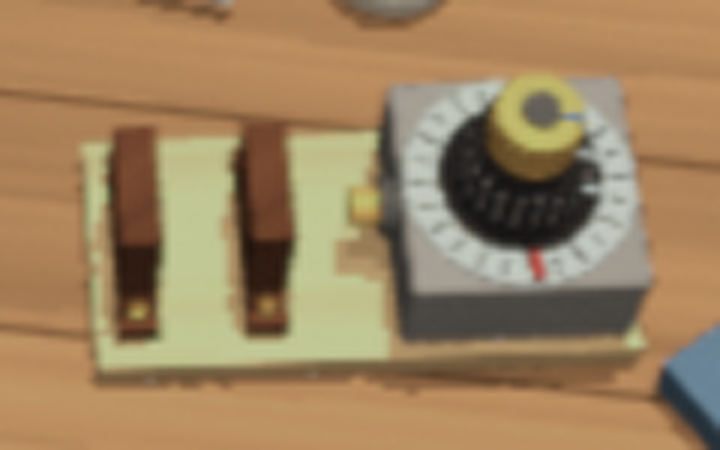

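View pics/c4.png

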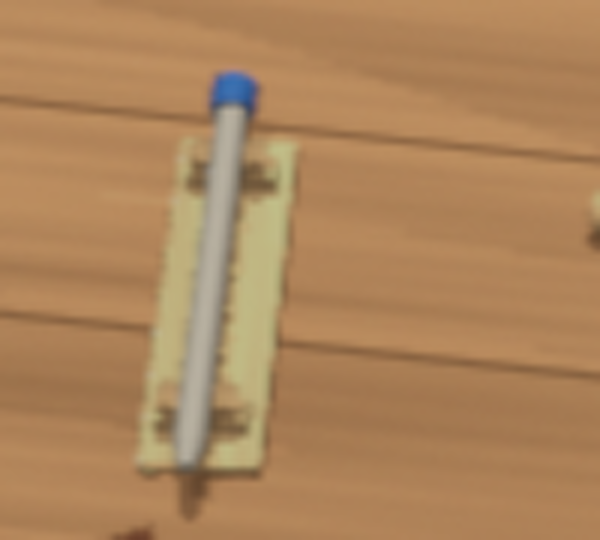

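```bash
cat > h.py <<'E'
import numpy as np, cv2
from scipy.spatial.transform import Rotation as R
from rig import manip
def ray(cm,uv):
    K=cm["mtx"];T=cm["world_from_camera"]
    d=T[:3,:3]@np.linalg.solve(K,[uv[0],uv[1],1.]);return T[:3,3],d
def onz(cm,uv,z):
    o,d=ray(cm,uv);return o+d*(z-o[2])/d[2]
def tri(*cu):
    A=np.zeros((3,3));b=np.zeros(3);L=[]
    for cm,uv in cu:
        o,d=ray(cm,uv);d=d/np.linalg.norm(d);P=np.eye(3)-np.outer(d,d);A+=P;b+=P@o;L.append((P,o))
    p=np.linalg.solve(A,b);return p,[np.linalg.norm(P@(p-o)) for P,o in L]
def proj(cm,p):
    T=np.linalg.inv(cm["world_from_camera"]);q=cm["mtx"]@(T[:3,:3]@np.asarray(p)+T[:3,3]);return q[:2]/q[2]
def crop(uv,x0,y0,f=6): return ((uv[0]+.5)/f-.5+x0,(uv[1]+.5)/f-.5+y0)
E
python3 - <<'E'
from h import *
np.set_printoptions(precision=4,suppress=True)
T=manip.camera_model("top");S=manip.camera_model("scene")
c1=lambda u,v:crop((u,v),170,140); c2=lambda u,v:crop((u,v),320,160); c3=lambda u,v:crop((u,v),275,210); c4=lambda u,v:crop((u,v),150,160)
print("knob",onz(T,c2(259,441),.036),onz(S,c4(235,92),.036))
print("nose",onz(T,c2(209,64),.036),onz(S,c4(188,463),.036))
# rest base corners z=.01
for n,p in dict(tl=(160,102),tr=(262,90),bl=(200,433),br=(298,418)).items(): print("restT",n,onz(T,c2(*p),.01))
for n,p in dict(kl=(182,137),kr=(298,143),nl=(137,470),nr=(262,472)).items(): print("restS",n,onz(S,c4(*p),.01))
print("ring top ",onz(T,c1(188,246),.141),onz(S,c3(543,110),.141))
print("index",onz(T,c1(188,178),.079),onz(S,c3(537,265),.079))
print("ptr",onz(T,c1(140,246),.081),onz(S,c3(592,188),.081))
print("anvil",onz(T,c1(345,236),.055), onz(S,c3(363,203),.055))
# guide tops
for n,p in dict(g2a=(408,155),g2b=(428,280),g1a=(515,133),g1b=(540,260)).items(): print("T",n,onz(T,c1(*p),.085))
for n,p in dict(g1top=(135,132),g1bot=(138,240),g2top=(263,128),g2bot=(268,240)).items(): print("S",n,onz(S,c3(*p),.085))
E
```

```text
knob [ 0.4121 -0.2895  0.036 ] [ 0.4046 -0.2922  0.036 ]
nose [ 0.6234 -0.2685  0.036 ] [ 0.6161 -0.2726  0.036 ]
restT tl [ 0.6053 -0.244   0.01  ]
restT tr [ 0.6107 -0.3023  0.01  ]
restT bl [ 0.4169 -0.2607  0.01  ]
restT br [ 0.424  -0.3165  0.01  ]
restS kl [ 0.418  -0.3202  0.01  ]
restS kr [ 0.4144 -0.2609  0.01  ]
restS nl [ 0.6095 -0.3023  0.01  ]
restS nr [ 0.6034 -0.2427  0.01  ]
ring top  [0.5909 0.2305 0.141 ] [0.5853 0.2299 0.141 ]
index [0.6341 0.24   0.079 ] [0.6298 0.238  0.079 ]
ptr [0.5974 0.2664 0.081 ] [0.5887 0.2616 0.081 ]
anvil [0.6027 0.1578 0.055 ] [0.5951 0.1604 0.055 ]
T g2a [0.643  0.1195 0.085 ]
T g2b [0.5747 0.11   0.085 ]
T g1a [0.6536 0.0611 0.085 ]
T g1b [0.5841 0.0491 0.085 ]
S g1top [0.5871 0.0522 0.085 ]
S g1bot [0.6419 0.0586 0.085 ]
S g2top [0.5779 0.1103 0.085 ]
S g2bot [0.6349 0.1166 0.085 ]
```

```bash
python3 - <<'E'
from h import *
np.set_printoptions(precision=4,suppress=True)
s=manip.sense();Rt=R.from_rotvec(s["ee_rot"]).as_matrix();print(Rt)
C=manip.camera_model("wrist")["world_from_camera"]
print("cam in tool",Rt.T@(C[:3,3]-s["tool_pos"]));print(Rt.T@C[:3,:3])
print(s["time"])
E
```

```text
[[-0.0004  0.423   0.9061]
 [-0.0012  0.9061 -0.423 ]
 [-1.     -0.0012  0.0001]]
cam in tool [-0.1674 -0.0003 -0.0806]
[[ 0.0004 -0.2879  0.9577]
 [ 1.     -0.0002 -0.0005]
 [ 0.0004  0.9577  0.2879]]
0.15
```

```bash
cat >> h.py <<'E'
def rows(goal_pos,goal_yaw,n,cyl=False,start=None,longway=None):
    """tool-down moves; yaw = yaw of tool y. prints rows"""
    s=manip.sense()
    Rt=R.from_rotvec(s["ee_rot"]).as_matrix()
    p0=np.array(s["tool_pos"]) if start is None else np.array(start[0])
    y0=np.arctan2(Rt[1,1],Rt[0,1]) if start is None else start[1]
    dy=goal_yaw-y0
    if longway is None: dy=(dy+np.pi)%(2*np.pi)-np.pi
    g=np.array(goal_pos);out=[];
    def frame(y):
        ya=np.array([np.cos(y),np.sin(y),0]);x=np.array([0,0,-1.]);return np.c_[x,ya,np.cross(x,ya)]
    pc=p0.copy();yc=y0
    for i in range(1,n+1):
        t=i/n
        if cyl:
            a0,a1=np.arctan2(p0[1],p0[0]),np.arctan2(g[1],g[0]);r0,r1=np.hypot(*p0[:2]),np.hypot(*g[:2])
            a=a0+t*(a1-a0);r=r0+t*(r1-r0);pt=np.array([r*np.cos(a),r*np.sin(a),p0[2]+t*(g[2]-p0[2])])
        else: pt=p0+t*(g-p0)
        yt=y0+t*dy
        d=np.round(frame(yc).T@(pt-pc)*1000,1);w=np.round(-(yt-yc),4)
        out.append([*d,w,0,0]);pc=pc+frame(yc)@d/1000;yc=yc-w
    for o in out: print(", ".join(f"{v:g}" for v in o))
    print("end",pc,yc,"dyaw",dy)
E
python3 - <<'E'
from h import *
rows([.4705,-.2853,.22],-1.473,26,cyl=True)
E
```

```text
-0.1, -8.2, 46.3, 0.1003, 0, 0
-0.1, -6.6, 46.2, 0.1002, 0, 0
-0, -4.9, 45.9, 0.1003, 0, 0
-0.1, -3.3, 45.7, 0.1003, 0, 0
-0.1, -1.7, 45.3, 0.1003, 0, 0
-0.1, -0.2, 44.9, 0.1002, 0, 0
-0.1, 1.4, 44.4, 0.1003, 0, 0
-0, 2.8, 44, 0.1003, 0, 0
-0.1, 4.3, 43.4, 0.1002, 0, 0
-0.1, 5.8, 42.8, 0.1003, 0, 0
-0.1, 7.1, 42.2, 0.1003, 0, 0
-0.1, 8.5, 41.5, 0.1003, 0, 0
-0, 9.7, 40.7, 0.1002, 0, 0
-0.1, 11.1, 40, 0.1003, 0, 0
-0.1, 12.2, 39.2, 0.1003, 0, 0
-0.1, 13.5, 38.4, 0.1002, 0, 0
-0.1, 14.6, 37.4, 0.1003, 0, 0
-0, 15.6, 36.6, 0.1003, 0, 0
-0.1, 16.8, 35.6, 0.1002, 0, 0
-0.1, 17.7, 34.7, 0.1003, 0, 0
-0.1, 18.7, 33.6, 0.1003, 0, 0
-0.1, 19.5, 32.7, 0.1003, 0, 0
-0, 20.5, 31.6, 0.1002, 0, 0
-0.1, 21.2, 30.6, 0.1003, 0, 0
-0.1, 22, 29.5, 0.1003, 0, 0
-0.1, 22.7, 28.4, 0.1002, 0, 0
end [ 0.47045073 -0.28528011  0.22003071] -1.4729542226995898 dyaw -2.607045777300411
```

Request:
step_arm:
  plan: [0, -8, 46, 0.1, 0, 0, 0, -7, 46, 0.1, 0, 0, 0, -5, 46, 0.1, 0, 0, 0, -3, 46, 0.1, 0, 0, 0, -2, 45, 0.1, 0, 0, 0, 0, 45, 0.1, 0, 0, 0, 1, 44, 0.1, 0, 0, 0, 3, 44, 0.1, 0, 0, 0, 4, 43, 0.1, 0, 0, 0, 6, 43, 0.1, 0, 0, 0, 7, 42, 0.1, 0, 0, 0, 8, 42, 0.1, 0, 0]
  claw: 1

```text
time: 1.35
tool_pos: [0.603, 0.2253, 0.2184]
ee_rot: [1.261, 1.175, -1.261]
force: [1.0, -0.7, 0.3]
finger_gap: 0.0931
```

```bash
python3 - <<'E'
from h import *
s=manip.sense();print(s["qpos"],s["tool_pos"],s["time"])
rows([.4705,-.2853,.22],-1.473,14,cyl=True)
E
```

```text
[-0.6649637   0.51745747  0.33073102  1.81065044 -0.21552348  0.84870353
 -0.30140886] [0.60299659 0.2253363  0.21844307] 1.35
-0.1, 9.7, 40.7, 0.1002, 0, 0
-0.1, 11.1, 39.9, 0.1002, 0, 0
-0.1, 12.2, 39.1, 0.1002, 0, 0
-0.1, 13.4, 38.2, 0.1002, 0, 0
-0.2, 14.6, 37.4, 0.1002, 0, 0
-0.1, 15.6, 36.5, 0.1002, 0, 0
-0.1, 16.7, 35.6, 0.1002, 0, 0
-0.1, 17.7, 34.5, 0.1002, 0, 0
-0.1, 18.7, 33.6, 0.1002, 0, 0
-0.1, 19.5, 32.6, 0.1003, 0, 0
-0.1, 20.4, 31.6, 0.1002, 0, 0
-0.1, 21.2, 30.5, 0.1002, 0, 0
-0.1, 22, 29.4, 0.1002, 0, 0
-0.2, 22.7, 28.3, 0.1002, 0, 0
end [ 0.47052741 -0.28527955  0.22004307] -1.4730248503016932 dyaw -1.4028751496983072
```

```bash
python3 - <<'E'
from h import *
import pickle
m=manip.camera_model("wrist");pickle.dump(m,open("w1.pkl","wb"))
cv2.imwrite("pics/w1.png",manip.get_image("wrist")[:,:,::-1])
E
```

```text
(no output)
```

View pics/w1.png

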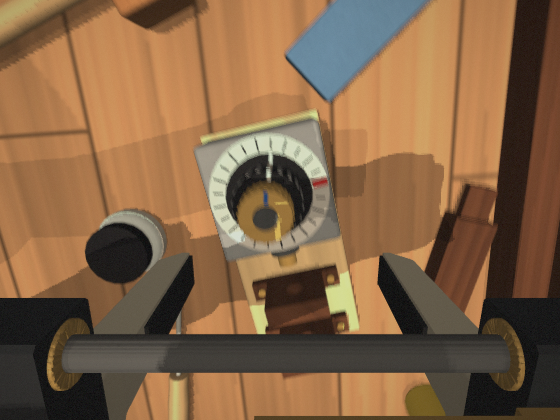

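Request:
step_arm:
  plan: [0, 10, 41, 0.1, 0, 0, 0, 11, 40, 0.1, 0, 0, 0, 12, 39, 0.1, 0, 0, 0, 13, 38, 0.1, 0, 0, 0, 15, 37, 0.1, 0, 0, 0, 16, 36, 0.1, 0, 0, 0, 17, 36, 0.1, 0, 0, 0, 18, 34, 0.1, 0, 0, 0, 19, 34, 0.1, 0, 0, 0, 20, 33, 0.1, 0, 0, 0, 20, 32, 0.1, 0, 0, 0, 21, 30, 0.1, 0, 0]

```text
time: 2.6
tool_pos: [0.5176, -0.2283, 0.2186]
ee_rot: [2.059, 0.312, -2.059]
force: [-0.3, 0.5, 0.1]
finger_gap: 0.0928
```

Request:
step_arm:
  plan: [0, 22, 29, 0.1, 0, 0, 0, 23, 28, 0.1, 0, 0, 0, 0, 0, 0, 0, 0]

```text
time: 2.9
tool_pos: [0.4712, -0.2888, 0.2191]
ee_rot: [2.171, 0.102, -2.172]
force: [0.0, 0.9, 0.4]
finger_gap: 0.0933
```

```bash
python3 - <<'E'
from h import *
import pickle
s=manip.sense();print(s["qpos"],s["tool_pos"],s["time"])
m=manip.camera_model("wrist");pickle.dump(m,open("w2.pkl","wb"))
cv2.imwrite("pics/w2.png",manip.get_image("wrist")[:,:,::-1])
E
```

```text
[-0.06065254  0.47708001  0.73624179  2.02646599 -0.44208285  0.79937767
 -0.53950134] [ 0.47119828 -0.28884302  0.21908787] 2.9
```

View pics/w2.png

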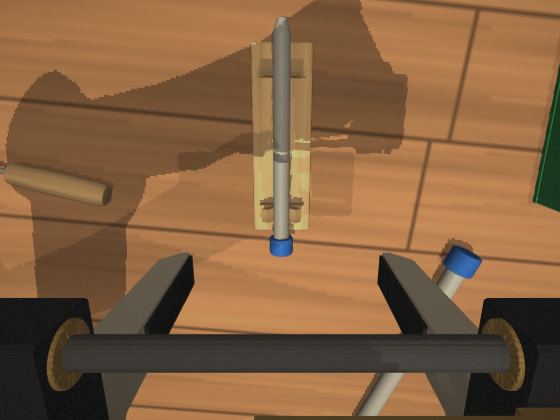

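```bash
python3 - <<'E'
from h import *
import pickle
np.set_printoptions(precision=4,suppress=True)
m=pickle.load(open("w2.pkl","rb"))
a=cv2.imread("pics/w2.png")
cv2.imwrite("pics/c5.png",cv2.resize(a[5:265,235:330],None,fx=2.2,fy=2.2,interpolation=cv2.INTER_CUBIC))
h=cv2.cvtColor(a,cv2.COLOR_BGR2HSV)
bl=cv2.inRange(h,(100,120,40),(130,255,255));bl[:, :250]=0;bl[:,320:]=0
ys,xs=np.nonzero(bl);print("knob px",xs.min(),xs.max(),ys.min(),ys.max(),xs.mean(),ys.mean())
gr=cv2.inRange(h,(0,0,30),(180,70,230));gr[:,:262]=0;gr[:,302:]=0
for r in range(14,250,8):
    x=np.nonzero(gr[r])[0]
    if len(x): print(r,x.min(),x.max(),len(x))
print("knob",onz(m,(xs.mean(),ys.mean()),.036),"nose",onz(m,(282,17),.036))
E
```

```text
knob px 270 292 235 256 280.61621621621623 246.42702702702704
22 276 287 12
30 274 289 16
38 273 289 17
46 273 289 17
54 273 289 17
62 273 289 17
70 273 289 17
78 273 289 17
86 273 289 17
94 273 289 17
102 273 289 17
110 273 289 17
118 273 289 17
126 273 289 17
134 273 289 17
142 273 289 17
150 273 288 16
158 274 288 15
166 274 288 15
174 273 288 16
182 274 288 15
190 274 288 15
198 274 288 15
206 273 288 16
214 274 288 15
222 274 288 15
230 274 288 15
238 275 292 14
246 292 292 1
knob [ 0.4075 -0.2904  0.036 ] nose [ 0.6214 -0.272   0.036 ]
```

View pics/c5.png

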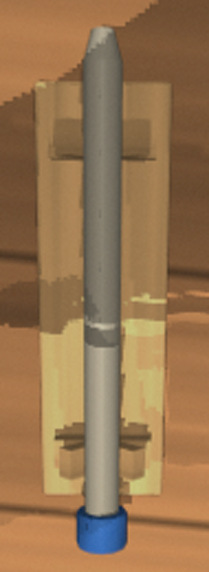

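```bash
python3 - <<'E'
from h import *
import pickle
np.set_printoptions(precision=4,suppress=True)
m=pickle.load(open("w2.pkl","rb"))
a=onz(m,(281.1,62),.036);b=onz(m,(280.9,222),.036)
d=(a-b)/np.linalg.norm(a-b);print(a,b,d,"yaw",np.arctan2(d[1],d[0]))
# nose tip: front bottom of tip; knob back face
n=onz(m,(282,17.5),.036);k=onz(m,(280.6,256),.030);print(n,k,(n-k)@d)
kf=onz(m,(280.6,235.5),.047);print("knob front top edge",kf)
mid=n-.11*d; print("mid by nose",mid,"by knob rear",k+.11*d,"by knob front",kf+(.11-.018)*d)
g=mid-.04*d;print("grip",g)
s=manip.sense();Rt=R.from_rotvec(s["ee_rot"]).as_matrix();print(np.arctan2(Rt[1,1],Rt[0,1]),s["tool_pos"],Rt[:,0])
rows([g[0],g[1],.017],np.arctan2(d[1],d[0])-np.pi/2,6)
E
```

```text
[ 0.5851 -0.2746  0.036 ] [ 0.4342 -0.2883  0.036 ] [0.9959 0.0903 0.    ] yaw 0.09041004637993558
[ 0.621  -0.2721  0.036 ] [ 0.3941 -0.2916  0.03  ] 0.22771384262544356
knob front top edge [ 0.4237 -0.289   0.047 ]
mid by nose [ 0.5114 -0.282   0.036 ] by knob rear [ 0.5037 -0.2816  0.03  ] by knob front [ 0.5153 -0.2807  0.047 ]
grip [ 0.4716 -0.2856  0.036 ]
-1.4697898776842455 [ 0.4731 -0.2867  0.2188] [-0.0002 -0.0005 -1.    ]
33.6, -0.2, 0.2, 0.0018, 0, 0
33.7, -0.2, 0.3, 0.0017, 0, 0
33.6, -0.2, 0.2, 0.0018, 0, 0
33.7, -0.2, 0.2, 0.0018, 0, 0
33.6, -0.2, 0.3, 0.0017, 0, 0
33.6, -0.2, 0.2, 0.0018, 0, 0
end [ 0.4716 -0.2856  0.017 ] -1.4803898776842457 dyaw -0.010596402730715493
```

Request:
step_arm:
  plan: [35, 0, 0, 0.01, 0, 0, 35, -1, 1, 0, 0, 0, 35, 0, 0, 0, 0, 0, 35, 0, 1, 0, 0, 0, 30, 0, 0, 0, 0, 0, 20, 0, 0, 0, 0, 0, 11, 0, 0, 0, 0, 0]

```text
time: 3.65
tool_pos: [0.4728, -0.2826, 0.0157]
ee_rot: [2.171, 0.108, -2.174]
force: [0.3, 0.2, -0.7]
finger_gap: 0.0928
```

Request:
step_arm:
  plan: [0, 0, 0, 0, 0, 0, 0, 0, 0, 0, 0, 0, 0, 0, 0, 0, 0, 0, 0, 0, 0, 0, 0, 0, 0, 0, 0, 0, 0, 0, 0, 0, 0, 0, 0, 0]
  claw: -1
  newtons: 45

```text
time: 4.25
tool_pos: [0.4728, -0.2842, 0.0181]
ee_rot: [2.173, 0.103, -2.172]
force: [-0.5, 0.1, -0.0]
finger_gap: 0.0493
```

Request:
step_arm:
  plan: [0, 0, 0, 0, 0, 0, 0, 0, 0, 0, 0, 0, 0, 0, 0, 0, 0, 0, 0, 0, 0, 0, 0, 0, 0, 0, 0, 0, 0, 0, 0, 0, 0, 0, 0, 0]

```text
time: 4.85
tool_pos: [0.4725, -0.2848, 0.0177]
ee_rot: [2.173, 0.102, -2.172]
force: [-0.4, -2.3, -0.1]
finger_gap: 0.0153
```

```bash
python3 - <<'E'
from h import *
import pickle
np.set_printoptions(precision=4,suppress=True)
m=pickle.load(open("w1.pkl","rb"))
a=cv2.imread("pics/w1.png")
cv2.imwrite("pics/c6.png",cv2.resize(a[105:345,190:370],None,fx=3.3,fy=2.5*1.0,interpolation=cv2.INTER_CUBIC))
cv2.imwrite("pics/c7.png",cv2.resize(a[110:260,185:345],None,fx=5,fy=4,interpolation=cv2.INTER_CUBIC))
s=manip.sense();print(s["finger_gap"],s["qpos"],s["tool_pos"])
E
```

```text
0.015262716012900685 [ 0.1831  0.741   0.3868  2.1553 -0.7554  0.3796 -0.2829] [ 0.4725 -0.2848  0.0177]
```

View pics/c6.png

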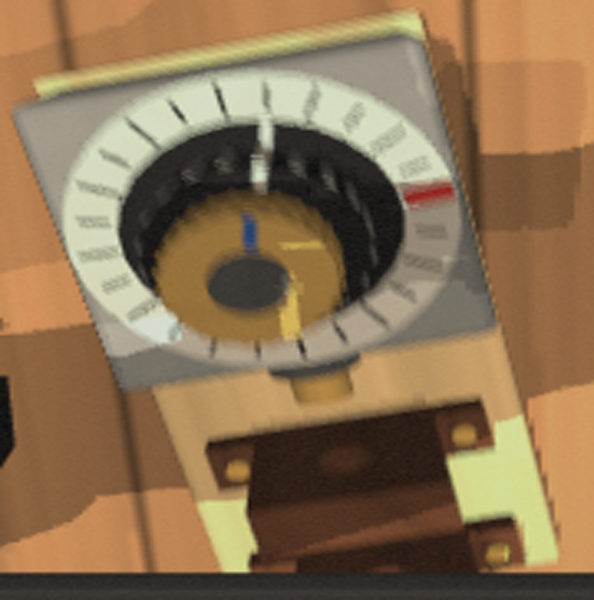

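View pics/c7.png

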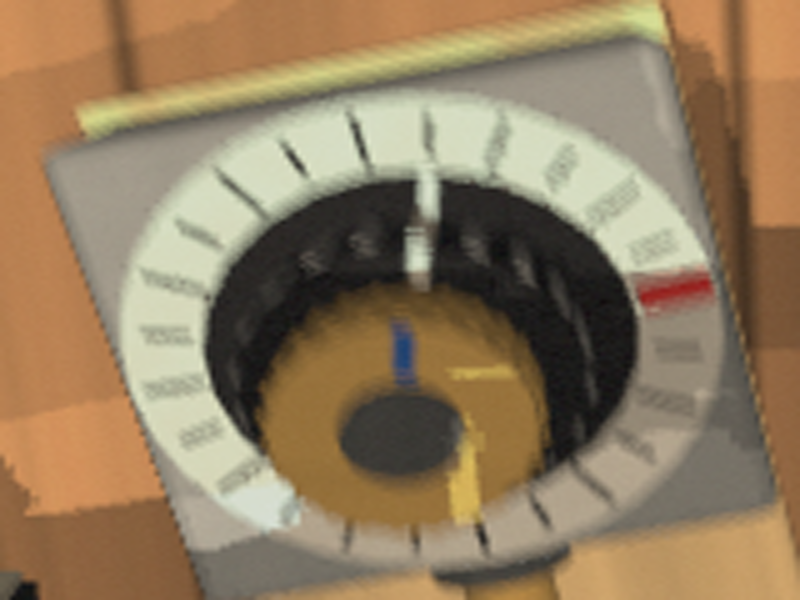

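```bash
python3 - <<'E'
from h import *
import cv2
a=cv2.imread("pics/top0.png");b=cv2.imread("pics/scene0.png")
cv2.imwrite("pics/c8.png",cv2.resize(a[105:150,270:325],None,fx=8,fy=8,interpolation=cv2.INTER_CUBIC))
cv2.imwrite("pics/c9.png",cv2.resize(b[260:320,215:275],None,fx=8,fy=8,interpolation=cv2.INTER_CUBIC))
E
```

```text
(no output)
```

View pics/c8.png

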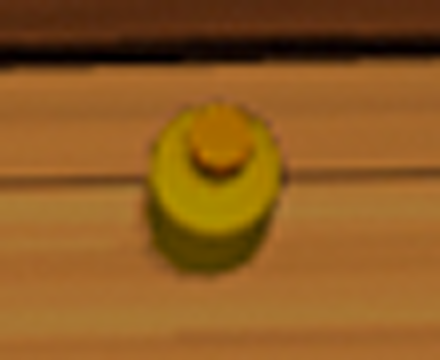

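View pics/c9.png

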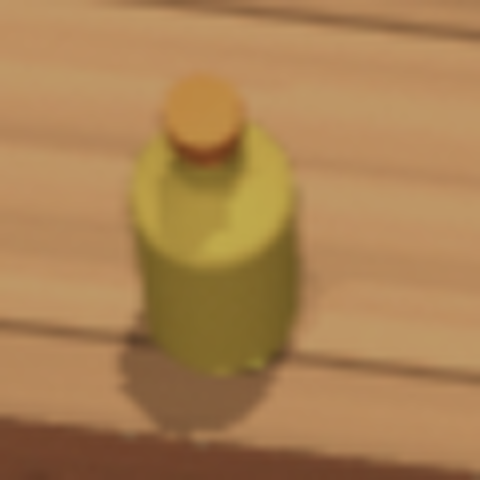

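Request:
step_arm:
  plan: [-5, 0, 0, 0, 0, 0, -10, 0, 0, 0, 0, 0, -20, 0, 0, 0, 0, 0, -25, 0, 0, 0, 0, 0, -25, 0, 0, 0, 0, 0, -20, 0, 0, 0, 0, 0, 0, 0, 0, 0, 0, 0]

```text
time: 5.55
tool_pos: [0.4734, -0.2845, 0.1253]
ee_rot: [2.176, 0.102, -2.168]
force: [-0.9, -0.4, -1.3]
finger_gap: 0.0149
```

```bash
python3 - <<'E'
from h import *
np.set_printoptions(precision=4,suppress=True)
T=manip.camera_model("top");S=manip.camera_model("scene")
t=crop((220,135),270,105,8);s_=crop((203,110),215,260,8)
print("glue cap",onz(T,t,.16),onz(S,s_,.16),tri((T,t),(S,s_)))
rows([.647,-.137,.1253],.157,18)
E
```

```text
glue cap [ 0.7667 -0.075   0.16  ] [ 0.7624 -0.0771  0.16  ] (array([ 0.7653, -0.0756,  0.1668]), [np.float64(0.0008508154935326554), np.float64(0.0008508154935326262)])
-0, -7.2, -10.4, -0.0907, 0, 0
-0, -6.3, -11, -0.0907, 0, 0
-0, -5.3, -11.5, -0.0907, 0, 0
-0, -4.2, -11.9, -0.0907, 0, 0
-0, -3, -12.3, -0.0907, 0, 0
-0, -2, -12.5, -0.0907, 0, 0
-0, -0.8, -12.6, -0.0907, 0, 0
-0, 0.3, -12.7, -0.0907, 0, 0
-0, 1.5, -12.6, -0.0907, 0, 0
-0, 2.6, -12.3, -0.0907, 0, 0
-0, 3.7, -12.1, -0.0907, 0, 0
-0, 4.8, -11.8, -0.0907, 0, 0
-0, 5.8, -11.2, -0.0907, 0, 0
-0, 6.9, -10.6, -0.0907, 0, 0
-0, 7.7, -10, -0.0907, 0, 0
-0, 8.7, -9.3, -0.0907, 0, 0
-0, 9.4, -8.4, -0.0907, 0, 0
-0, 10.2, -7.6, -0.0907, 0, 0
end [ 0.647  -0.137   0.1253] 0.15696889552718218 dyaw 1.632631104472818
```

Request:
step_arm:
  plan: [0, -7, -10, -0.09, 0, 0, 0, -6, -11, -0.09, 0, 0, 0, -5, -12, -0.09, 0, 0, 0, -4, -12, -0.09, 0, 0, 0, -3, -12, -0.09, 0, 0, 0, -2, -12, -0.09, 0, 0, 0, -1, -13, -0.09, 0, 0, 0, 0, -13, -0.09, 0, 0, 0, 1.5, -13, -0.09, 0, 0]

```text
time: 6.45
tool_pos: [0.5595, -0.2099, 0.1219]
ee_rot: [1.678, 0.821, -1.679]
force: [0.9, 0.6, -1.3]
finger_gap: 0.0146
```

Request:
step_arm:
  plan: [0, 3, -12, -0.09, 0, 0, 0, 4, -12, -0.09, 0, 0, 0, 5, -12, -0.09, 0, 0, 0, 6, -11, -0.09, 0, 0, 0, 7, -11, -0.09, 0, 0, 0, 8, -10, -0.09, 0, 0, 0, 9, -9, -0.09, 0, 0, 0, 9, -8, -0.09, 0, 0, 0, 10, -8, -0.1, 0, 0, 0, 0, 0, 0, 0, 0, 0, 0, 0, 0, 0, 0]

```text
time: 7.55
tool_pos: [0.6472, -0.1389, 0.1219]
ee_rot: [1.097, 1.278, -1.098]
force: [-0.6, -1.1, -1.0]
finger_gap: 0.0147
```

```bash
python3 - <<'E'
from h import *
import pickle
np.set_printoptions(precision=4,suppress=True)
s=manip.sense();print(s["qpos"],s["tool_pos"],s["time"],s["finger_gap"],s["ee_rot"])
m=manip.camera_model("wrist");pickle.dump((m,s),open("w3.pkl","wb"))
cv2.imwrite("pics/w3.png",manip.get_image("wrist")[:,:,::-1])
E
```

```text
[ 0.0143  0.6389  0.1732  1.8382 -0.1645  0.6797  0.4337] [ 0.6472 -0.1389  0.1219] 7.55 0.014715257808341684 [ 1.0967  1.2783 -1.0977]
```

View pics/w3.png

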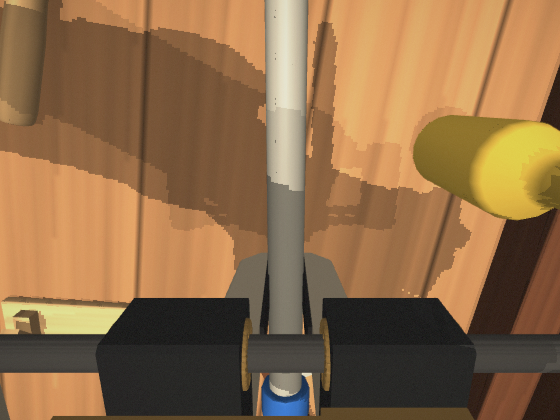

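Request:
step_arm:
  plan: [0, 2, 0, 0, 0, 0.1, 0, 2, 0, 0, 0, 0.1, 20, -4, 0, 0, 0, 0, 25, -5, 0, 0, 0, 0, 25, -5, 0, 0, 0, 0, 14, -3, 0, 0, 0, 0, 0, 0, 0, 0, 0, 0, 0, 0, 0, 0, 0, 0]

```text
time: 8.4
tool_pos: [0.652, -0.1386, 0.0374]
ee_rot: [1.196, 1.141, -0.946]
force: [0.7, -0.6, -1.2]
finger_gap: 0.0145
```

```bash
python3 - <<'E'
from h import *
np.set_printoptions(precision=4,suppress=True)
s=manip.sense();Rt=R.from_rotvec(s["ee_rot"]).as_matrix();print(s["qpos"],s["tool_pos"],s["time"]);print(Rt);print("grasp",s["tool_pos"]-.019*Rt[:,0])
for n in ["top","scene","wrist"]: cv2.imwrite(f"pics/{n}1.png",manip.get_image(n)[:,:,::-1])
a=cv2.imread("pics/top1.png")
cv2.imwrite("pics/d1.png",cv2.resize(a[140:240,180:310],None,fx=6,fy=6,interpolation=cv2.INTER_CUBIC))
b=cv2.imread("pics/scene1.png")
cv2.imwrite("pics/d3.png",cv2.resize(b[200:290,240:370],None,fx=6,fy=6,interpolation=cv2.INTER_CUBIC))
E
```

```text
[ 0.1531  0.7102  0.003   2.0131 -0.2686  0.2358  0.5638] [ 0.652  -0.1386  0.0374] 8.4
[[ 0.1961  0.9687  0.1525]
 [ 0.0301  0.1495 -0.9883]
 [-0.9801  0.1984  0.0001]]
grasp [ 0.6482 -0.1392  0.056 ]
```

View pics/d1.png

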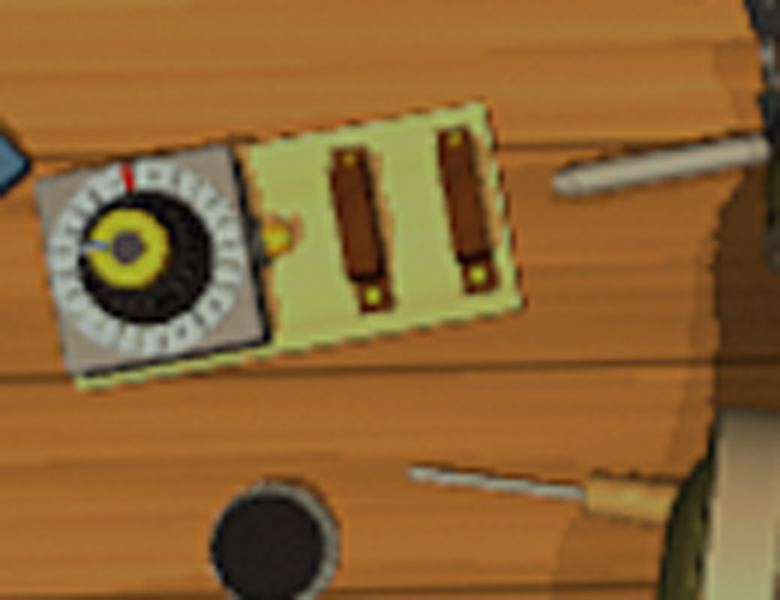

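View pics/d3.png

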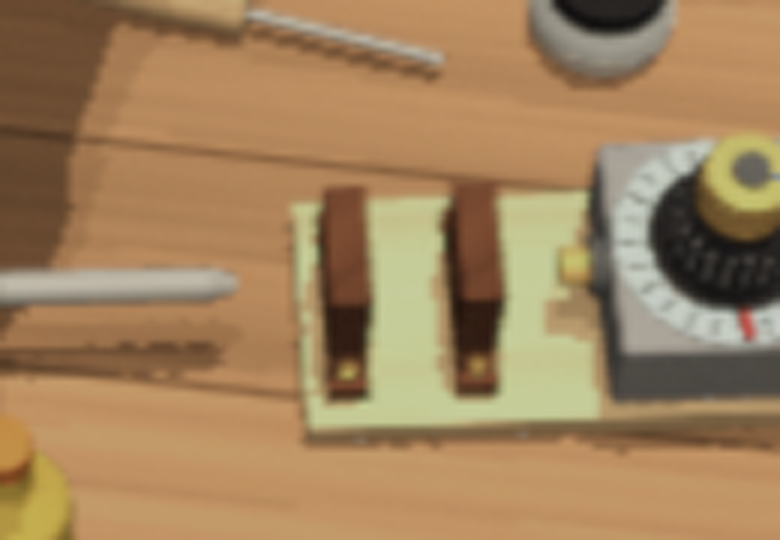

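View pics/wrist1.png

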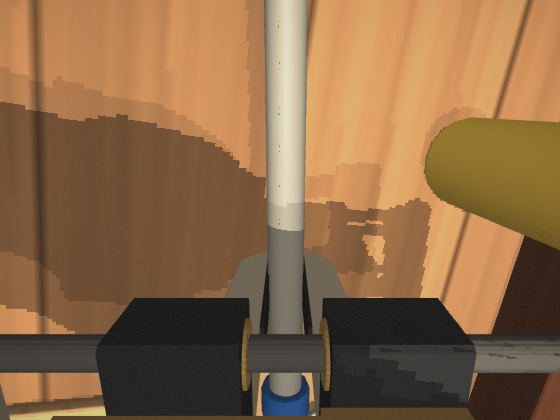

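```bash
cat > meas.py <<'E'
from h import *
np.set_printoptions(precision=4,suppress=True)
T=manip.camera_model("top");S=manip.camera_model("scene")
def rodline(img,c0,c1,r0,r1):
    hsv=cv2.cvtColor(img,cv2.COLOR_BGR2HSV);sat=hsv[:,:,1].astype(float)
    L=[]
    for c in range(c0,c1):
        col=sat[r0:r1,c];w=np.clip(110-col,0,60)  # low sat weight
        if w.sum()<60: continue
        L.append((c,(w*np.arange(r0,r1)).sum()/w.sum(),w.sum()/60))
    return np.array(L)
if __name__=="__main__":
    a=cv2.imread("pics/top1.png");b=cv2.imread("pics/scene1.png")
    for nm,im,(c0,c1,r0,r1) in (("top",a,(270,307,160,176)),("scene",b,(242,284,242,254))):
        L=rodline(im,c0,c1,r0,r1);print(nm);print(L[::3])
    for nm,im,box in (("top",a,(218,234,170,190)),("scene",b,(330,342,238,252))):
        h=cv2.cvtColor(im,cv2.COLOR_BGR2HSV)
        x0,x1,y0,y1=box;print(nm);print(h[y0:y1,x0:x1,0]);print(h[y0:y1,x0:x1,1])
E
python3 meas.py
```

```text
top
[[273.     170.       2.8   ]
 [276.     169.5885   3.4833]
 [279.     168.8734   3.8167]
 [282.     168.463    3.6   ]
 [285.     167.8626   3.5167]
 [288.     167.4204   3.7667]
 [291.     166.8538   3.5333]
 [294.     166.1606   4.15  ]
 [297.     165.7124   3.7667]
 [300.     165.1895   4.1333]
 [303.     164.7757   3.5667]
 [306.     164.2019   3.55  ]]
scene
[[242.     247.3962   6.1833]
 [245.     247.2125   5.8833]
 [248.     247.3079   5.6833]
 [251.     247.3353   5.6167]
 [254.     247.1243   5.6333]
 [257.     247.0634   5.5167]
 [260.     247.0642   5.45  ]
 [263.     247.0183   5.4667]
 [266.     246.8509   5.3667]
 [269.     246.8333   5.4   ]
 [272.     246.8137   5.3667]
 [275.     246.7451   5.1   ]
 [278.     246.6806   3.1833]]
top
[[ 20  17  17  16  24  35  33  33  32  32  31  31  31  31  31  32]
 [ 19  22  16  17  19  27  32  31  31  31  31  31  31  31  31  32]
 [ 18  20  15  17  16  22  33  31  31  31  31  32  32  32  33  33]
 [ 21  20  30  17  17  23  33  32  32  32  33  32  33  33  33  34]
 [ 24  19  90  17  17  24  35  34  34  33  34  33  33  33  33  34]
[... 2915 characters left out ...]
 68  67  75  97 104  87  40  27  21]
 [ 67  67  67  67  68  76 100 100  69  34  24  20]
 [ 68  68  70  71  73  84 107 107  55  25  26  21]
 [ 67  67  72  98 110 114 120 124  81  33  27  23]
 [ 65  66  73 114 118 117 119 117  89  36  30  26]
 [ 64  64  73 111 110 111 110 112  92  37  28  25]
 [ 65  66  73 117 118 117 117 121 106  39  27  28]
 [ 66  67  73 123 132 130 131 136 111  42  29  29]
 [ 64  65  72 114 136 137 140 142 113  44  33  29]
 [ 63  65  76  93 105 118 124 128  97  35  28  30]
 [ 63  65  73  76  84 104 109 109  94  36  30  29]
 [ 66  68  77  80  87 104 109 109 107  88  40  30]
 [ 70  93  99 102 104 108 108 109 108 102  55  29]
 [ 72  98 106 107 107 109 108 108 108 105  67  30]]
```

```bash
python3 - <<'E'
from meas import *
a=cv2.imread("pics/top1.png");b=cv2.imread("pics/scene1.png")
Lt=rodline(a,274,307,160,176);Ls=rodline(b,242,276,242,254)
pt=np.polyfit(Lt[:,0],Lt[:,1],1);ps=np.polyfit(Ls[:,0],Ls[:,1],1)
print("lines",pt,ps)
nt=(272.5,np.polyval(pt,272.5));ns=(279.3,np.polyval(ps,279.3))
print("nose tri",tri((T,nt),(S,ns)),"z.055",onz(T,nt,.055),onz(S,ns,.055))
# rod 3D line = intersection of two planes
def plane(cm,p,c0,c1):
    o,d0=ray(cm,(c0,np.polyval(p,c0)));_,d1=ray(cm,(c1,np.polyval(p,c1)));n=np.cross(d0,d1);return n/np.linalg.norm(n),o
n1,o1=plane(T,pt,274,306);n2,o2=plane(S,ps,242,275);d=np.cross(n1,n2);d/=np.linalg.norm(d);d*=np.sign(d[1])
print("rod dir",d,"yaw",np.arctan2(d[1],d[0]),"pitch",np.arcsin(d[2]))
at=(227.3,179.4);as_=(332.8,244.2)
print("anvil tri",tri((T,at),(S,as_)),onz(T,at,.055),onz(S,as_,.055))
# at guide-line: compare in top: rod line at anvil col
print("rod line at anvil col: top",np.polyval(pt,227.3),"scene",np.polyval(ps,332.8))
s=manip.sense();Rt=R.from_rotvec(s["ee_rot"]).as_matrix();print("tool -z",-Rt[:,2],np.arctan2(-Rt[1,2],-Rt[0,2]))
c=lambda u,v:crop((u,v),180,140); e=lambda u,v:crop((u,v),240,200)
print("head top edges T",[onz(T,c(*p),.075)[:2] for p in ((38,183),(235,147),(270,338),(75,375))])
print("head S",[onz(S,e(*p),.075)[:2] for p in ((598,148),(615,352))])
print("board T",[onz(T,c(*p),.008)[:2] for p in ((485,100),(522,302),(80,387))])
print("board S",[onz(S,e(*p),.008)[:2] for p in ((292,205),(310,430))])
E
```

```text
lines [ -0.175  217.7594] [ -0.0198 252.1926]
nose tri (array([0.6276, 0.0072, 0.0625]), [np.float64(0.0007741699284522888), np.float64(0.0007741699284522776)]) z.055 [0.6285 0.0065 0.055 ] [0.6237 0.0077 0.055 ]
rod dir [-0.1478  0.9889 -0.0118] yaw 1.7191332453359651 pitch -0.011788392947305585
anvil tri (array([0.6007, 0.1552, 0.0598]), [np.float64(0.001322325223835884), np.float64(0.0013223252238358859)]) [0.6011 0.1571 0.055 ] [0.5983 0.1543 0.055 ]
rod line at anvil col: top 177.98850183390277 scene 245.58766842783749
tool -z [-0.1532  0.9882 -0.0007] 1.7245702023408367
head top edges T [array([0.6331, 0.2898]), array([0.6502, 0.182 ]), array([0.5452, 0.1648]), array([0.5276, 0.2712])]
head S [array([0.5441, 0.1671]), array([0.6484, 0.18  ])]
board T [array([0.6825, 0.0473]), array([0.5665, 0.0289]), array([0.5243, 0.2807])]
board S [array([0.5548, 0.0272]), array([0.672 , 0.0474])]
```

Request:
step_arm:
  plan: [0.9, -1.7, 0, -0.009, 0.002, 0, 0, 0, -15, 0, 0, 0, 0, 0, -12, 0, 0, 0, 0, 0, -10, 0, 0, 0, 0, 0, -10, 0, 0, 0, 0, 0, -10, 0, 0, 0, 0, 0, 0, 0, 0, 0]

```text
time: 9.25
tool_pos: [0.6411, -0.0798, 0.0359]
ee_rot: [1.188, 1.148, -0.935]
force: [0.4, -0.5, -1.4]
finger_gap: 0.0147
```

```bash
python3 - <<'E'
from h import *
np.set_printoptions(precision=4,suppress=True)
s=manip.sense();Rt=R.from_rotvec(s["ee_rot"]).as_matrix();print(s["qpos"],s["tool_pos"],s["time"],s["force"],s["wrist_torque"]);print(Rt);print("grasp",s["tool_pos"]-.019*Rt[:,0])
for n in ["top","scene"]: cv2.imwrite(f"pics/{n}2.png",manip.get_image(n)[:,:,::-1])
a=cv2.imread("pics/top2.png")
b=cv2.imread("pics/scene2.png")
A=cv2.resize(a[145:205,180:310],None,fx=6,fy=5,interpolation=cv2.INTER_CUBIC)
B=cv2.resize(b[215:275,240:370],None,fx=6,fy=5,interpolation=cv2.INTER_CUBIC)
cv2.imwrite("pics/e.png",np.vstack([A,B]))
E
```

```text
[ 0.0494  0.6979  0.0156  2.0656 -0.2957  0.1916  0.5113] [ 0.6411 -0.0798  0.0359] 9.25 [ 0.384  -0.4703 -1.3679] [-0.1277  0.2519  0.0105]
[[ 0.1956  0.9667  0.1651]
 [ 0.0337  0.1616 -0.9863]
 [-0.9801  0.1985 -0.001 ]]
grasp [ 0.6374 -0.0804  0.0545]
```

View pics/e.png

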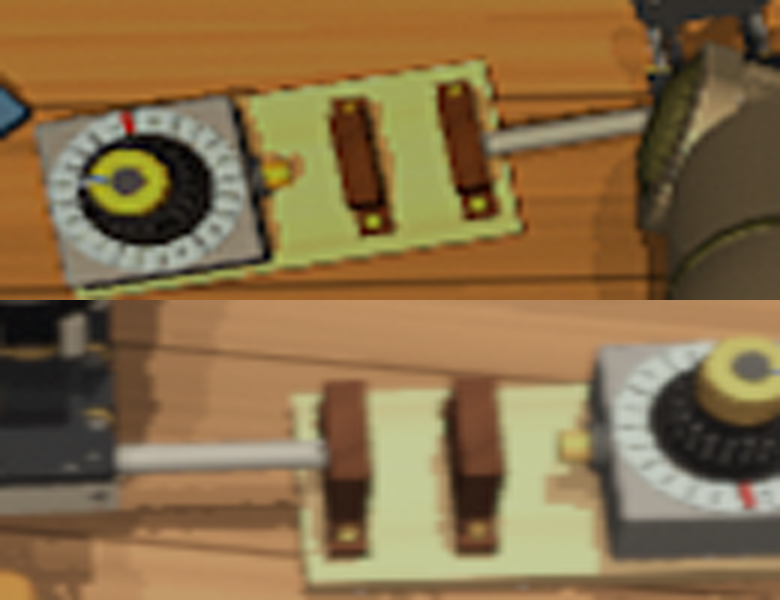

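Request:
step_arm:
  plan: [0, 0, -10, 0, 0, 0, 0, 0, -10, 0, 0, 0, 0, 0, -10, 0, 0, 0, 0, 0, -5, 0, 0, 0, 0, 0, 0, 0, 0, 0]

```text
time: 9.85
tool_pos: [0.6355, -0.0461, 0.0359]
ee_rot: [1.188, 1.147, -0.936]
force: [0.5, 0.9, -2.0]
finger_gap: 0.015
```

```bash
python3 - <<'E'
from h import *
np.set_printoptions(precision=4,suppress=True)
s=manip.sense();Rt=R.from_rotvec(s["ee_rot"]).as_matrix();print(s["tool_pos"],s["time"],s["force"],s["wrist_torque"])
for n in ["top","scene"]: cv2.imwrite(f"pics/{n}3.png",manip.get_image(n)[:,:,::-1])
a=cv2.imread("pics/top3.png")
b=cv2.imread("pics/scene3.png")
A=cv2.resize(a[145:205,180:310],None,fx=6,fy=5,interpolation=cv2.INTER_CUBIC)
B=cv2.resize(b[215:275,240:370],None,fx=6,fy=5,interpolation=cv2.INTER_CUBIC)
cv2.imwrite("pics/e3.png",np.vstack([A,B]))
E
```

```text
[ 0.6355 -0.0461  0.0359] 9.85 [ 0.4507  0.8758 -2.0433] [-0.0625  0.2846 -0.053 ]
```

View pics/e3.png

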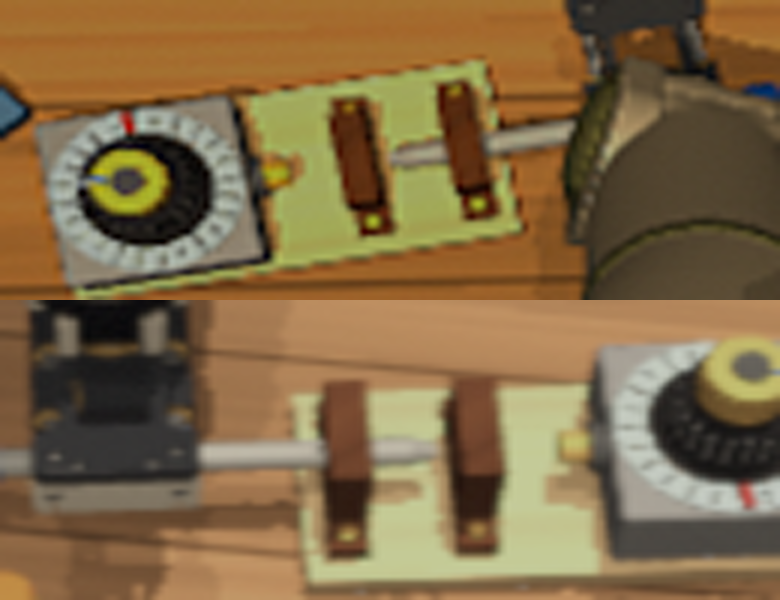

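Request:
step_arm:
  plan: [0, 0, -10, 0, 0, 0, 0, 0, -10, 0, 0, 0, 0, 0, -10, 0, 0, 0, 0, 0, -10, 0, 0, 0, 0, 0, -5, 0, 0, 0, 0, 0, 0, 0, 0, 0]

```text
time: 10.55
tool_pos: [0.6281, -0.0017, 0.0359]
ee_rot: [1.188, 1.147, -0.936]
force: [0.2, 0.5, -1.4]
finger_gap: 0.0149
```

Request:
step_arm:
  plan: [0, 0, -3, 0, 0, 0, 0, 0, -3, 0, 0, 0, 0, 0, 0, 0, 0, 0]

```text
time: 10.85
tool_pos: [0.6273, 0.0029, 0.0359]
ee_rot: [1.189, 1.146, -0.937]
force: [0.4, 0.3, -2.1]
finger_gap: 0.0149
```

```bash
python3 - <<'E'
from h import *
np.set_printoptions(precision=4,suppress=True)
s=manip.sense();print(s["tool_pos"],s["time"],s["force"],s["wrist_torque"])
for n in ["top","scene"]: cv2.imwrite(f"pics/{n}4.png",manip.get_image(n)[:,:,::-1])
a=cv2.imread("pics/top4.png")
b=cv2.imread("pics/scene4.png")
A=cv2.resize(a[155:200,200:285],None,fx=9,fy=6.6,interpolation=cv2.INTER_CUBIC)
B=cv2.resize(b[220:265,265:350],None,fx=9,fy=6.6,interpolation=cv2.INTER_CUBIC)
cv2.imwrite("pics/e4.png",np.vstack([A,B]))
E
```

```text
[0.6273 0.0029 0.0359] 10.85 [ 0.4183  0.3299 -2.1027] [-0.1588  0.2513 -0.0426]
```

View pics/e4.png

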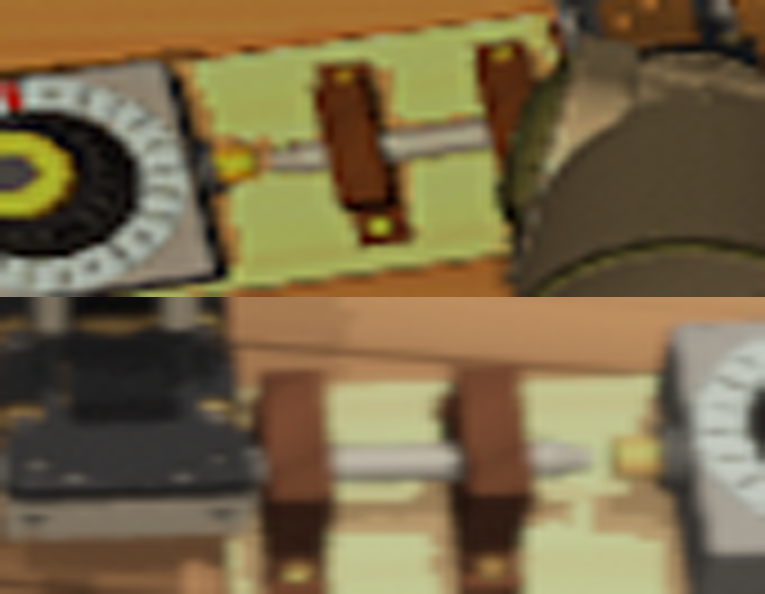

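Request:
step_arm:
  plan: [0, 0, -3, 0, 0, 0, 0, 0, -2, 0, 0, 0, 0, 0, -1, 0, 0, 0, 0, 0, 0, 0, 0, 0]

```text
time: 11.35
tool_pos: [0.6264, 0.0088, 0.036]
ee_rot: [1.189, 1.146, -0.937]
force: [0.0, -0.3, -1.3]
finger_gap: 0.0149
```

Request:
step_arm:
  plan: [0, 0, -1, 0, 0, 0, 0, 0, -1, 0, 0, 0, 0, 0, 0, 0, 0, 0]

```text
time: 11.65
tool_pos: [0.6263, 0.009, 0.036]
ee_rot: [1.19, 1.144, -0.939]
force: [0.5, -5.0, -1.3]
finger_gap: 0.0152
```

Request:
step_arm:
  plan: [0, 0, -1, 0, 0, 0, 0, 0, -1, 0, 0, 0, 0, 0, 0, 0, 0, 0, 0, 0, 0, 0, 0, 0]

```text
time: 12.05
tool_pos: [0.6264, 0.0091, 0.0362]
ee_rot: [1.19, 1.141, -0.941]
force: [1.7, -9.6, -1.7]
finger_gap: 0.0153
```

```bash
python3 - <<'E'
from h import *
np.set_printoptions(precision=4,suppress=True)
s=manip.sense();Rt=R.from_rotvec(s["ee_rot"]).as_matrix();print(s["tool_pos"],s["time"],s["force"],s["wrist_torque"],s["tool_pos"]-.019*Rt[:,0]);print(Rt)
for n in ["top","scene"]: cv2.imwrite(f"pics/{n}5.png",manip.get_image(n)[:,:,::-1])
a=cv2.imread("pics/top5.png")
b=cv2.imread("pics/scene5.png")
A=cv2.resize(a[155:200,200:285],None,fx=9,fy=6.6,interpolation=cv2.INTER_CUBIC)
B=cv2.resize(b[220:265,265:350],None,fx=9,fy=6.6,interpolation=cv2.INTER_CUBIC)
cv2.imwrite("pics/e5.png",np.vstack([A,B]))
E
```

```text
[0.6264 0.0091 0.0362] 12.05 [ 1.7099 -9.6386 -1.7131] [-2.2332 -0.0351 -0.42  ] [0.6227 0.0086 0.0548]
[[ 0.1979  0.9673  0.1587]
 [ 0.0289  0.1561 -0.9873]
 [-0.9798  0.2     0.0029]]
```

View pics/e5.png

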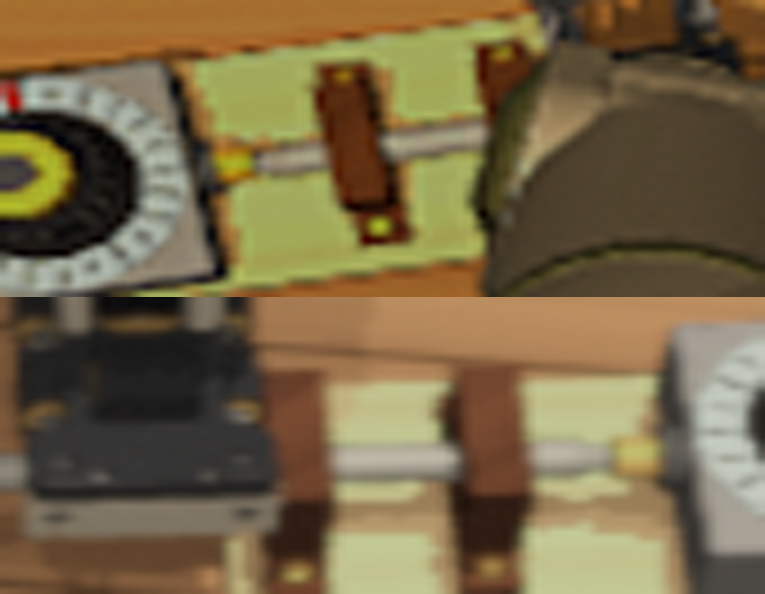

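Request:
step_arm:
  plan: [0, 0, 2, 0, 0, 0, 0, 0, 1, 0, 0, 0, 0, 0, 0, 0, 0, 0]

```text
time: 12.45
tool_pos: [0.6264, 0.009, 0.036]
ee_rot: [1.189, 1.145, -0.938]
force: [0.9, -5.0, -1.4]
finger_gap: 0.0148
```

Request:
step_arm:
  plan: [0, 0, 0, 0, 0, 0, 0, 0, 0, 0, 0, 0, 0, 0, 0, 0, 0, 0, 0, 0, 0, 0, 0, 0, 0, 0, 0, 0, 0, 0, 0, 0, 0, 0, 0, 0]
  claw: -0.2

```text
time: 13.05
tool_pos: [0.6262, 0.0097, 0.036]
ee_rot: [1.189, 1.146, -0.937]
force: [0.7, -0.7, -0.0]
finger_gap: 0.0373
```

```bash
python3 - <<'E'
from h import *
np.set_printoptions(precision=4,suppress=True)
s=manip.sense();print(s["tool_pos"],s["time"],s["force"],s["finger_gap"],s["qpos"])
a=manip.get_image("top")[:,:,::-1]
b=manip.get_image("scene")[:,:,::-1]
A=cv2.resize(a[155:200,200:285],None,fx=9,fy=6.6,interpolation=cv2.INTER_CUBIC)
B=cv2.resize(b[220:265,265:350],None,fx=9,fy=6.6,interpolation=cv2.INTER_CUBIC)
cv2.imwrite("pics/e6.png",np.vstack([A,B]))
E
```

```text
[0.6262 0.0097 0.036 ] 13.05 [ 0.6582 -0.7242 -0.0408] 0.037329572033657506 [-0.1395  0.6854  0.0598  2.1188 -0.3556  0.1477  0.4134]
```

View pics/e6.png

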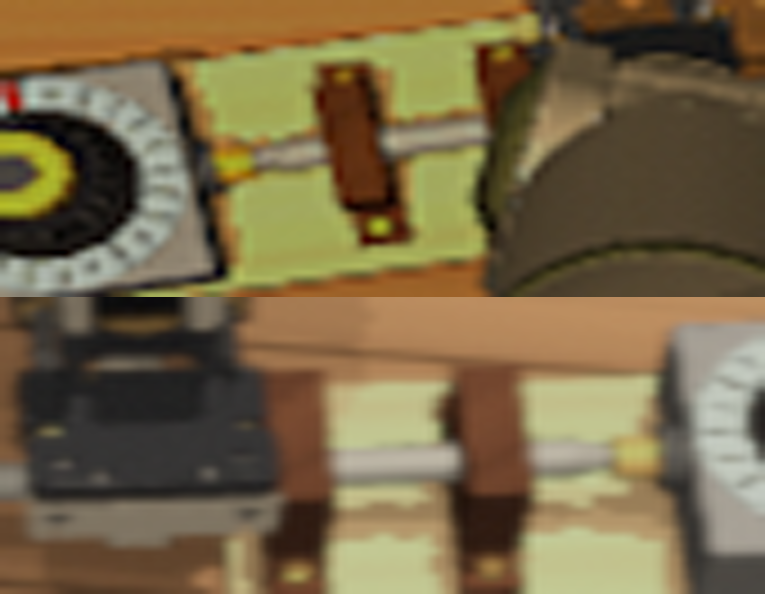

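Request:
step_arm:
  plan: [-20, 0, 0, 0, 0, 0, -40, 0, 0, 0, 0, 0, -40, 0, 0, 0, 0, 0, -40, 0, 0, 0, 0, 0, -25, 0, 0, 0, 0, -0.1, 0, 0, 0, 0, 0, -0.1, 0, 0, 0, 0, 0, 0]
  claw: 0.4

```text
time: 13.85
tool_pos: [0.5963, 0.0054, 0.1987]
ee_rot: [1.087, 1.281, -1.086]
force: [0.1, -0.4, -1.1]
finger_gap: 0.0648
```

```bash
python3 - <<'E'
from h import *
np.set_printoptions(precision=4,suppress=True)
s=manip.sense();Rt=R.from_rotvec(s["ee_rot"]).as_matrix();print(s["tool_pos"],s["time"],s["force"],s["finger_gap"],s["qpos"]);print(Rt)
rows([.578,.185,.20],-.15,8)
E
```

```text
[0.5963 0.0054 0.1987] 13.85 [ 0.1442 -0.447  -1.1225] 0.0648484552813951 [-0.3244  0.4827  0.319   1.9376 -0.2145  0.7522  0.2829]
[[ 0.0017  0.9864  0.1644]
 [-0.0001  0.1644 -0.9864]
 [-1.      0.0016  0.0003]]
-0.2, 1.4, -22.5, 0.0394, 0, 0
-0.1, 0.6, -22.6, 0.0394, 0, 0
-0.2, -0.4, -22.5, 0.0394, 0, 0
-0.2, -1.2, -22.6, 0.0394, 0, 0
-0.1, -2.1, -22.4, 0.0394, 0, 0
-0.2, -3, -22.4, 0.0394, 0, 0
-0.1, -3.9, -22.2, 0.0394, 0, 0
-0.2, -4.8, -22.1, 0.0394, 0, 0
end [0.578 0.185 0.2  ] -0.15001887468331815 dyaw -0.31518112531668185
```

Request:
step_arm:
  plan: [0, 2, -28, 0.04, 0, 0, 0, 2, -28, 0.04, 0, 0, 0, 1, -28, 0.04, 0, 0, 0, 0, -28, 0.04, 0, 0, 0, -1, -28, 0.04, 0, 0, 0, -2, -28, 0.04, 0, 0, 0, -3, -28, 0.04, 0, 0, 0, -4, -28, 0.04, 0, 0, 0, 0, 0, 0, 0, 0, 0, 0, 0, 0, 0, 0]
  claw: 1

```text
time: 14.85
tool_pos: [0.5828, 0.2285, 0.1967]
ee_rot: [1.322, 1.132, -1.323]
force: [0.5, -0.9, -0.1]
finger_gap: 0.0931
```

```bash
python3 - <<'E'
from h import *
import pickle
np.set_printoptions(precision=4,suppress=True)
s=manip.sense();Rt=R.from_rotvec(s["ee_rot"]).as_matrix();print(s["tool_pos"],s["time"],s["finger_gap"],s["qpos"],s["dq"]);print(Rt)
m=manip.camera_model("wrist");pickle.dump((m,s),open("w4.pkl","wb"))
a=manip.get_image("wrist")[:,:,::-1]
cv2.imwrite("pics/w4.png",a)
for p in ([.587,.229,.141],[.587,.229,.111],[.587,.229,.08]): print(proj(m,p))
c=cv2.resize(a[100:290,190:380],None,fx=4,fy=3.1,interpolation=cv2.INTER_CUBIC);cv2.imwrite("pics/w4c.png",c)
E
```

```text
[0.5828 0.2285 0.1967] 14.85 0.09306215521679827 [-0.743   0.5333  0.419   1.8752 -0.2941  0.7941 -0.3227] [ 0.0262 -0.0094  0.02    0.0049  0.0064  0.0086  0.0029]
[[-0.0003  0.988  -0.1547]
 [-0.0002 -0.1547 -0.988 ]
 [-1.     -0.0003  0.0003]]
[292.3293 228.6976]
[291.576  215.0129]
[290.9519 203.6746]
```

View pics/w4.png

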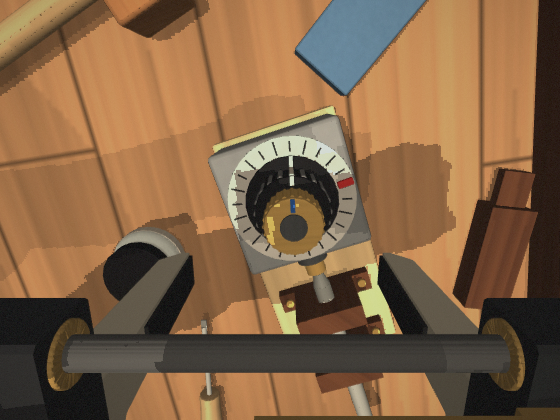

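View pics/w4c.png

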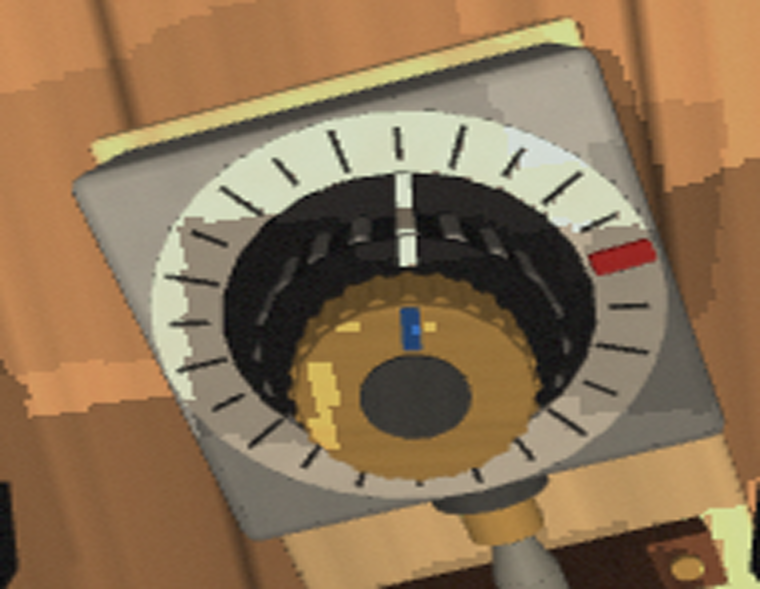

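```bash
cat > dial.py <<'E'
from h import *
np.set_printoptions(precision=4,suppress=True)
def ang(m,c,ptr,zp,idx,zi):
    p=onz(m,ptr,zp)[:2]-c;i=onz(m,idx,zi)[:2]-c
    ap=np.arctan2(p[1],p[0]);ai=np.arctan2(i[1],i[0])
    return ap,ai,np.linalg.norm(p),np.linalg.norm(i),ap-ai
E
python3 - <<'E'
from dial import *
import pickle
m,s=pickle.load(open("w4.pkl","rb"))
f=lambda u,v:(u/4+190-.4,v/3.1+100-.35)
print("hub",onz(m,f(415,397),.141),"plate",onz(m,f(409,304),.077))
c=onz(m,f(415,397),.141)[:2]
for zi in (.077,.081): print(ang(m,c,f(403,175),.081,f(588,262),zi))
i0=onz(m,f(588,262),.079)[:2];i1=onz(m,f(656,247),.079)[:2];print("index dir",i0,i1,np.arctan2(*(i1-i0)[::-1]),np.linalg.norm(i1-i0))
mk=onz(m,f(410,329),.141)[:2]-c;print("ring mark",np.arctan2(mk[1],mk[0]),np.linalg.norm(mk),"jig x yaw 1.731 -> ring angle",1.731-np.arctan2(mk[1],mk[0]))
p0=onz(m,f(403,175),.081)[:2];p1=onz(m,f(407,264),.111)[:2];print("ptr",p0-c,p1-c)
E
```

```text
hub [0.5878 0.2296 0.141 ] plate [0.5884 0.2331 0.077 ]
(np.float64(1.4496435756761297), np.float64(0.233496926461076), np.float64(0.03814513917738653), np.float64(0.039198180598950146), np.float64(1.2161466492150537))
(np.float64(1.4496435756761297), np.float64(0.2600562298585173), np.float64(0.03814513917738653), np.float64(0.039012318242861097), np.float64(1.1895873458176123))
index dir [0.6257 0.2391] [0.6396 0.2409] 0.13036100415731786 0.014021500094522842
ring mark 1.4751741894930896 0.014894606571760323 jig x yaw 1.731 -> ring angle 0.25582581050691044
ptr [0.0046 0.0379] [0.0025 0.0218]
```

Request:
step_arm:
  plan: [0, 5, -2, 0, 0, 0, 25, 0, 0, 0, 0, 0, 30, 0, 0, 0, 0, 0, 30, 0, 0, 0, 0, 0, 16, 0, 0, 0, 0, 0, 10, 0, 0, 0, 0, 0, 0, 0, 0, 0, 0, 0]

```text
time: 15.6
tool_pos: [0.5888, 0.2286, 0.0857]
ee_rot: [1.323, 1.131, -1.326]
force: [0.4, 0.7, -0.1]
finger_gap: 0.0931
```

Request:
step_arm:
  plan: [0, 0, 0, 0, 0, 0, 0, 0, 0, 0, 0, 0, 0, 0, 0, 0, 0, 0, 0, 0, 0, 0, 0, 0, 0, 0, 0, 0, 0, 0, 0, 0, 0, 0, 0, 0, 0, 0, 0, 0, 0, 0]
  claw: -1
  newtons: 25

```text
time: 16.3
tool_pos: [0.5884, 0.2301, 0.087]
ee_rot: [1.324, 1.132, -1.324]
force: [-2.2, 0.4, 6.1]
finger_gap: 0.0557
```

```bash
python3 - <<'E'
from h import *
np.set_printoptions(precision=4,suppress=True)
s=manip.sense();Rt=R.from_rotvec(s["ee_rot"]).as_matrix();print(s["tool_pos"],s["time"],s["force"],s["wrist_torque"],s["finger_gap"],s["qpos"],np.arctan2(Rt[1,1],Rt[0,1]))
a=manip.get_image("wrist")[:,:,::-1]
cv2.imwrite("pics/w5.png",a)
E
```

```text
[0.5884 0.2301 0.087 ] 16.3 [-2.2193  0.3736  6.1482] [ 0.0889  0.8828 -0.0551] 0.05566269310295913 [-0.6777  0.6749  0.3327  1.9379 -0.3773  0.5898 -0.2524] -0.1565202055748924
```

View pics/w5.png

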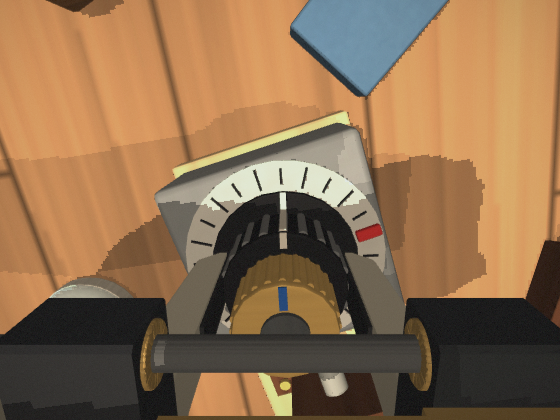

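Request:
step_arm:
  plan: [-1.5, 0, 0, 0.05, 0, 0, 0, 0, 0, 0.1, 0, 0, 0, 0, 0, 0.1, 0, 0, 0, 0, 0, 0.1, 0, 0, 0, 0, 0, 0.1, 0, 0, 0, 0, 0, 0.1, 0, 0, 0, 0, 0, 0.1, 0, 0, 0, 0, 0, 0, 0, 0]

```text
time: 17.15
tool_pos: [0.588, 0.2302, 0.0872]
ee_rot: [1.773, 0.712, -1.776]
force: [-1.2, 1.5, -8.6]
finger_gap: 0.0555
```

```bash
python3 - <<'E'
from h import *
np.set_printoptions(precision=4,suppress=True)
s=manip.sense();Rt=R.from_rotvec(s["ee_rot"]).as_matrix();print(s["tool_pos"],s["time"],s["force"],s["wrist_torque"],s["finger_gap"],s["qpos"],np.arctan2(Rt[1,1],Rt[0,1]))
a=manip.get_image("wrist")[:,:,::-1]
cv2.imwrite("pics/w6.png",a)
E
```

```text
[0.588  0.2302 0.0872] 17.15 [-1.1529  1.4527 -8.6369] [ 0.3844  0.2443 -0.0748] 0.055459876160146464 [-0.7915  0.7108  0.5176  1.9449 -0.5735  0.6372 -0.7123] -0.8075569795109837
```

View pics/w6.png

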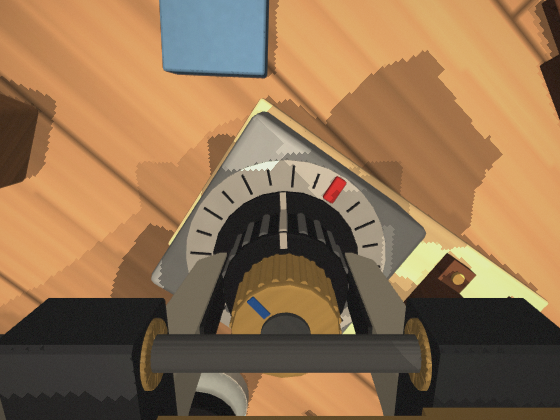

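```bash
python3 - <<'E'
from dial import *
m=manip.camera_model("wrist")
a=cv2.imread("pics/w6.png");cv2.imwrite("pics/w6c.png",cv2.resize(a[150:260,180:390],None,fx=3.8,fy=3.8,interpolation=cv2.INTER_CUBIC))
c=np.array([.588,.230])
for zi in (.079,.081): print(ang(m,c,(283,194),.081,(329,202),zi))
E
```

```text
(np.float64(0.8104012540822368), np.float64(0.177547217306126), np.float64(0.03679458572169706), np.float64(0.038625332679670984), np.float64(0.6328540367761109))
(np.float64(0.8104012540822368), np.float64(0.19068142883830808), np.float64(0.03679458572169706), np.float64(0.03894575730980785), np.float64(0.6197198252439288))
```

View pics/w6c.png

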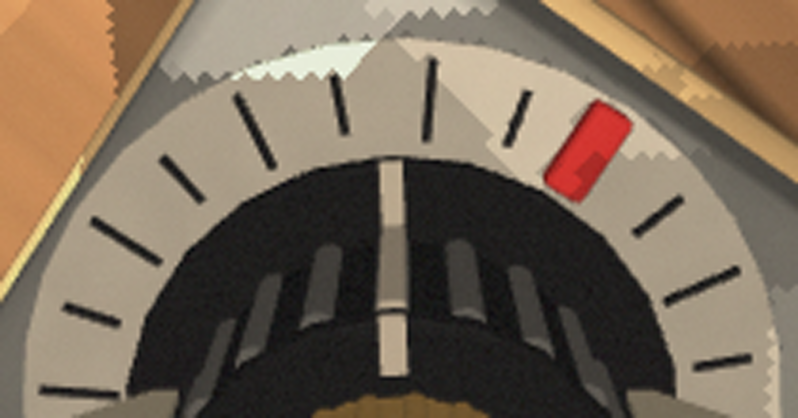

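Request:
step_arm:
  plan: [0, 0, 0, 0.1, 0, 0, 0, 0, 0, 0.1, 0, 0, 0, 0, 0, 0.1, 0, 0, 0, 0, 0, 0.1, 0, 0, 0, 0, 0, 0.1, 0, 0, 0, 0, 0, 0.05, 0, 0, 0, 0, 0, 0, 0, 0]

```text
time: 17.9
tool_pos: [0.5878, 0.2305, 0.0872]
ee_rot: [2.105, 0.23, -2.109]
force: [-1.4, 3.1, -13.4]
finger_gap: 0.0553
```

```bash
python3 - <<'E'
from dial import *
s=manip.sense();Rt=R.from_rotvec(s["ee_rot"]).as_matrix();print(s["tool_pos"],s["time"],s["force"],s["wrist_torque"],s["finger_gap"],s["qpos"],np.arctan2(Rt[1,1],Rt[0,1]))
a=manip.get_image("wrist")[:,:,::-1]
cv2.imwrite("pics/w7c.png",cv2.resize(a[150:260,180:390],None,fx=3.8,fy=3.8,interpolation=cv2.INTER_CUBIC))
E
```

```text
[0.5878 0.2305 0.0872] 17.9 [ -1.4461   3.1021 -13.4265] [ 0.7778  0.2672 -0.1178] 0.05528889090044358 [-0.8781  0.7539  0.6696  1.9502 -0.7254  0.6964 -1.1104] -1.354017124497469
```

View pics/w7c.png

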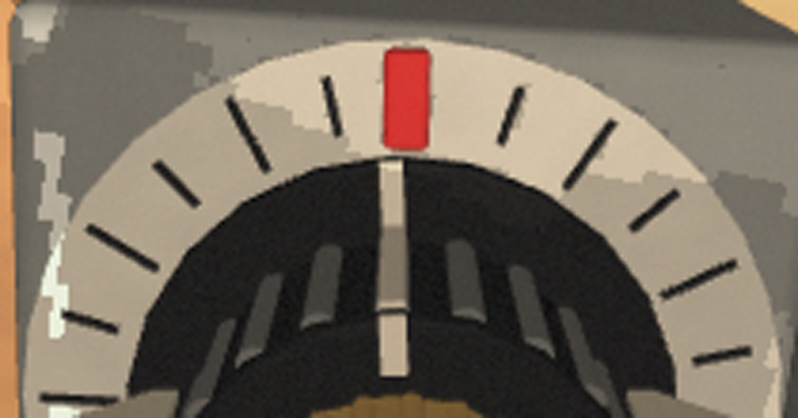

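Request:
step_arm:
  plan: [1, 0, 0, 0.055, 0, 0, 0, 0, 0, 0, 0, 0, 0, 0, 0, 0, 0, 0]

```text
time: 18.25
tool_pos: [0.5878, 0.2306, 0.0871]
ee_rot: [2.135, 0.176, -2.139]
force: [-3.9, 3.2, -5.2]
finger_gap: 0.0554
```

```bash
python3 - <<'E'
from dial import *
s=manip.sense();Rt=R.from_rotvec(s["ee_rot"]).as_matrix();print(s["tool_pos"],s["time"],s["force"],s["wrist_torque"],np.arctan2(Rt[1,1],Rt[0,1]))
a=manip.get_image("wrist")[:,:,::-1]
cv2.imwrite("pics/w8c.png",cv2.resize(a[150:260,180:390],None,fx=3.8,fy=3.8,interpolation=cv2.INTER_CUBIC))
E
```

```text
[0.5878 0.2306 0.0871] 18.25 [-3.9197  3.1749 -5.2041] [ 0.809   0.9321 -0.0798] -1.4080733949411384
```

View pics/w8c.png

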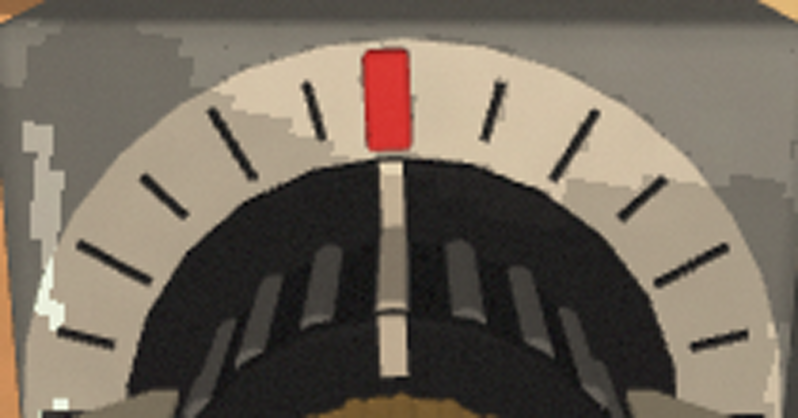

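Request:
step_arm:
  plan: [0, 0, 0, 0, 0, 0, 0, 0, 0, 0, 0, 0, 0, 0, 0, 0, 0, 0, 0, 0, 0, 0, 0, 0, 0, 0, 0, 0, 0, 0]
  claw: 1

```text
time: 18.8
tool_pos: [0.5892, 0.2297, 0.0874]
ee_rot: [2.139, 0.171, -2.138]
force: [-0.7, 0.3, 0.1]
finger_gap: 0.0901
```

Request:
step_arm:
  plan: [-10, 0, 0, 0, 0, 0, -22, 0, 0, 0, 0, 0, 0, 0, 0, -0.13, 0, 0, 0, 0, 0, -0.13, 0, 0, 0, 0, 0, -0.13, 0, 0, 0, 0, 0, -0.13, 0, 0, 0, 0, 0, -0.13, 0, 0, 0, 0, 0, -0.13, 0, 0, 0, 0, 0, -0.13, 0, 0, 0, 0, 0, -0.13, 0, 0, 0, 0, 0, 0, 0, 0, 0, 0, 0, 0, 0, 0]

```text
time: 20.0
tool_pos: [0.5891, 0.2296, 0.1197]
ee_rot: [1.481, 1.007, -1.48]
force: [0.4, 0.3, -0.1]
finger_gap: 0.0927
```

```bash
python3 - <<'E'
from dial import *
s=manip.sense();Rt=R.from_rotvec(s["ee_rot"]).as_matrix();print(s["tool_pos"],s["time"],s["force"],s["wrist_torque"],s["finger_gap"],s["qpos"],np.arctan2(Rt[1,1],Rt[0,1]),Rt[:,0])
m=manip.camera_model("wrist")
a=manip.get_image("wrist")[:,:,::-1]
cv2.imwrite("pics/w9.png",a)
E
```

```text
[0.5891 0.2296 0.1197] 20.0 [ 0.3853  0.3187 -0.07  ] [-0.0407  0.0413 -0.0291] 0.09270832369965865 [-0.7421  0.6451  0.4346  1.9225 -0.4236  0.664  -0.4217] -0.37585229300076567 [ 0.0005  0.0004 -1.    ]
```

View pics/w9.png

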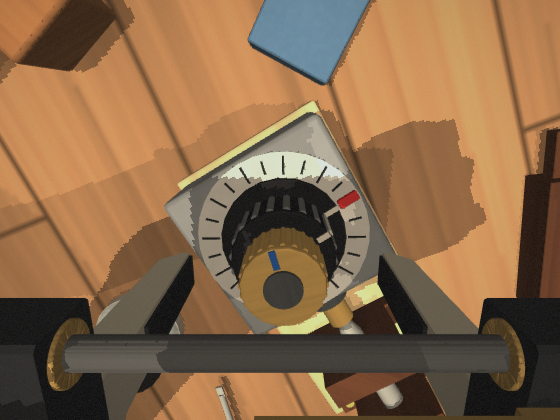

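Request:
step_arm:
  plan: [2, -1, 0, 0, 0, 0, 0, 0, 0, 0, 0, 0, 0, 0, 0, 0, 0, 0, 0, 0, 0, 0, 0, 0, 0, 0, 0, 0, 0, 0, 0, 0, 0, 0, 0, 0, 0, 0, 0, 0, 0, 0, 0, 0, 0, 0, 0, 0, 0, 0, 0, 0, 0, 0]
  claw: -1
  newtons: 25

```text
time: 20.95
tool_pos: [0.5882, 0.2301, 0.1173]
ee_rot: [1.478, 1.01, -1.477]
force: [0.2, -0.1, -0.6]
finger_gap: 0.0399
```

Request:
step_arm:
  plan: [0, 0, 0, 0.1, 0, 0, 0, 0, 0, 0.1, 0, 0, 0, 0, 0, 0.1, 0, 0, 0, 0, 0, 0.1, 0, 0, 0, 0, 0, 0.1, 0, 0, 0, 0, 0, 0.1, 0, 0, 0, 0, 0, 0.1, 0, 0, 0, 0, 0, 0.1, 0, 0, 0, 0, 0, 0, 0, 0]

```text
time: 21.85
tool_pos: [0.5878, 0.2305, 0.1172]
ee_rot: [2.003, 0.404, -2.003]
force: [-0.7, 0.5, 2.3]
finger_gap: 0.0397
```

```bash
python3 - <<'E'
from dial import *
s=manip.sense();Rt=R.from_rotvec(s["ee_rot"]).as_matrix();print(s["tool_pos"],s["time"],s["force"],s["wrist_torque"],s["finger_gap"],s["qpos"],np.arctan2(Rt[1,1],Rt[0,1]),Rt[:,0])
a=manip.get_image("wrist")[:,:,::-1]
cv2.imwrite("pics/w10.png",a)
E
```

```text
[0.5878 0.2305 0.1172] 21.85 [-0.6733  0.4519  2.3406] [ 0.0932  0.3605 -0.1189] 0.039706314692347214 [-0.8778  0.7038  0.6622  1.934  -0.6427  0.7262 -1.0041] -1.1730513015631605 [-0.0002  0.     -1.    ]
```

View pics/w10.png

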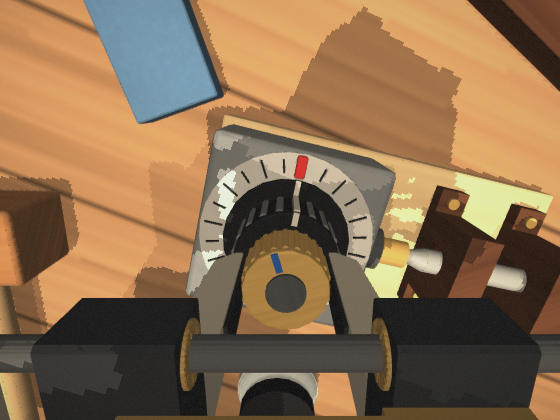

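Request:
step_arm:
  plan: [0, 0, 0, 0.1, 0, 0, 0, 0, 0, 0.05, 0, 0, 0, 0, 0, 0.05, 0, 0, 0, 0, 0, 0, 0, 0]

```text
time: 22.3
tool_pos: [0.5877, 0.2306, 0.1172]
ee_rot: [2.115, 0.215, -2.116]
force: [-0.6, 0.9, 2.4]
finger_gap: 0.0395
```

```bash
python3 - <<'E'
from dial import *
s=manip.sense();Rt=R.from_rotvec(s["ee_rot"]).as_matrix();print(s["tool_pos"],s["time"],s["force"],s["wrist_torque"],np.arctan2(Rt[1,1],Rt[0,1]))
E
```

```text
[0.5877 0.2306 0.1172] 22.3 [-0.6164  0.8538  2.3672] [0.246  0.3966 0.3065] -1.3687292469154562
```

Request:
step_arm:
  plan: [0, 0, 0, 0.05, 0, 0, 0, 0, 0, 0.03, 0, 0, 0, 0, 0, 0, 0, 0]

```text
time: 22.6
tool_pos: [0.5879, 0.2306, 0.1173]
ee_rot: [2.159, 0.131, -2.16]
force: [-2.1, 1.3, 3.5]
finger_gap: 0.0391
```

```bash
python3 - <<'E'
from dial import *
s=manip.sense();Rt=R.from_rotvec(s["ee_rot"]).as_matrix();print(s["tool_pos"],s["time"],s["force"],s["wrist_torque"],s["qpos"],np.arctan2(Rt[1,1],Rt[0,1]))
a=manip.get_image("wrist")[:,:,::-1]
cv2.imwrite("pics/w11.png",a)
E
```

```text
[0.5879 0.2306 0.1173] 22.6 [-2.0506  1.3185  3.5447] [0.4341 0.5544 0.333 ] [-0.9194  0.7293  0.7395  1.9364 -0.7128  0.7582 -1.2116] -1.4499604438582883
```

View pics/w11.png

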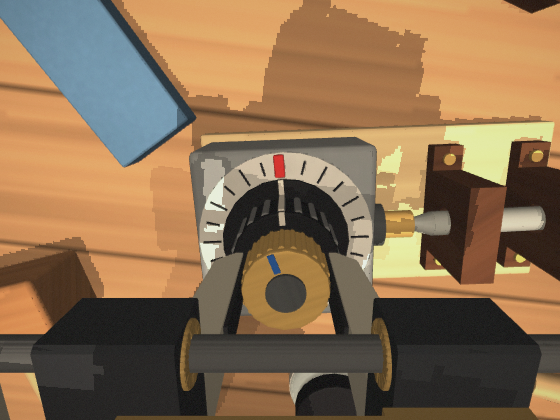

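Request:
step_arm:
  plan: [0, 0, 0, 0, 0, 0, 0, 0, 0, 0, 0, 0, 0, 0, 0, 0, 0, 0, 0, 0, 0, 0, 0, 0, 0, 0, 0, 0, 0, 0, 0, 0, 0, 0, 0, 0]
  claw: 1

```text
time: 23.25
tool_pos: [0.588, 0.2301, 0.1172]
ee_rot: [2.16, 0.129, -2.16]
force: [-0.1, 0.3, 0.4]
finger_gap: 0.0828
```

Request:
step_arm:
  plan: [-15, 0, 0, 0, 0, 0, -30, 0, 0, 0, 0, 0, -30, 0, 0, 0, 0, 0, 0, 0, 0, 0, 0, 0, 0, 0, 0, 0, 0, 0]

```text
time: 23.75
tool_pos: [0.5882, 0.2304, 0.1934]
ee_rot: [2.162, 0.13, -2.159]
force: [-0.6, 0.5, -1.0]
finger_gap: 0.093
```

```bash
python3 - <<'E'
from dial import *
import pickle
s=manip.sense();print(s["tool_pos"],s["time"],s["force"],s["finger_gap"],s["dq"])
m=manip.camera_model("wrist");pickle.dump((m,s),open("w12.pkl","wb"))
a=manip.get_image("wrist")[:,:,::-1];cv2.imwrite("pics/w12.png",a)
cv2.imwrite("pics/w12c.png",cv2.resize(a[100:290,190:380],None,fx=4,fy=3.1,interpolation=cv2.INTER_CUBIC))
for n in ["top","scene"]: cv2.imwrite(f"pics/{n}9.png",manip.get_image(n)[:,:,::-1])
b=cv2.imread("pics/scene9.png");A=cv2.imread("pics/top9.png")
cv2.imwrite("pics/e9.png",np.vstack([cv2.resize(x,None,fx=8,fy=6,interpolation=cv2.INTER_CUBIC) for x in (A[155:200,200:290],b[220:265,245:335])]))
E
```

```text
[0.5882 0.2304 0.1934] 23.75 [-0.6051  0.4803 -1.0063] 0.0929924303760105 [ 0.0068  0.026  -0.0225  0.0211 -0.0071 -0.0078  0.004 ]
```

View pics/w12.png

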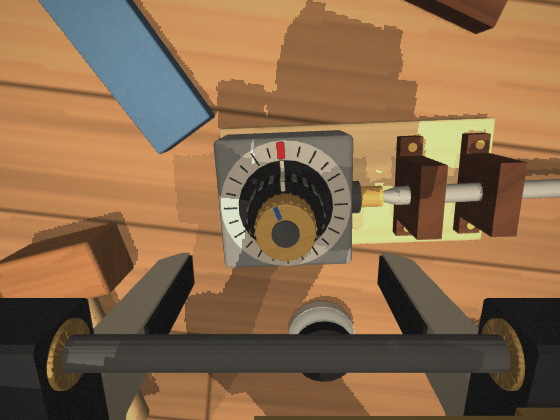

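View pics/w12c.png

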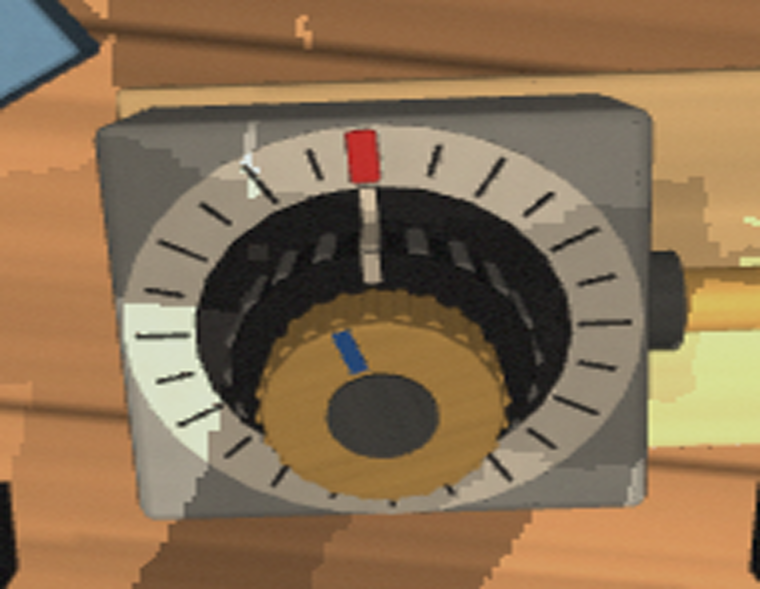

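View pics/e9.png

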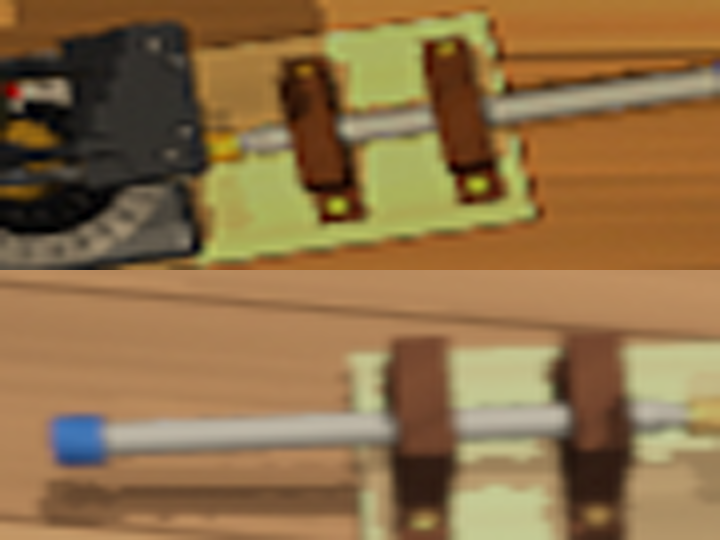

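```bash
python3 - <<'E'
from dial import *
import pickle
m,s=pickle.load(open("w12.pkl","rb"))
f=lambda u,v:(u/4+190-.4,v/3.1+100-.35)
c=onz(m,f(383,416),.141)[:2];print(c)
mk=onz(m,f(350,352),.141)[:2]-c;a=np.arctan2(mk[1],mk[0]);print("mark",a,np.linalg.norm(mk),"ring",1.731-a)
i=onz(m,f(365,183),.080)[:2];p=onz(m,f(368,190),.081)[:2];print(i,p,np.linalg.norm(i-p), ang(m,c,f(368,190),.081,f(365,183),.080))
n=onz(m,(409,195),.054)[:2];face=onz(m,(384,196),.055)[:2];print("nose-face px check",onz(m,(386,196),.055),face)
cv2.imwrite("pics/n12.png",cv2.resize(cv2.imread("pics/w12.png")[170:225,345:445],None,fx=8,fy=8,interpolation=cv2.INTER_CUBIC))
E
```

```text
[0.587  0.2303]
mark 0.47847069045632445 0.01487634716148681 ring 1.2525293095436756
[0.6259 0.2385] [0.6244 0.2377] 0.001706961896840125 (np.float64(0.19616922285908803), np.float64(0.20778890001171524), np.float64(0.03812891422467796), np.float64(0.03977480566238781), np.float64(-0.011619677152627211))
nose-face px check [0.6009 0.1438 0.055 ] [0.6006 0.1455]
```

View pics/n12.png

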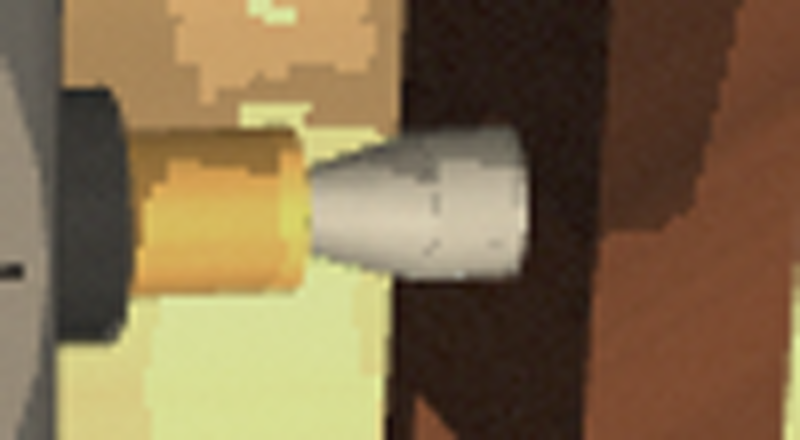

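```bash
python3 -c "
from rig import manip
print(manip.sense()['time'],manip.hand_in())"
```

```text
the job is handed in; nothing more can be done
23.9 None
```

The length stop is set up and handed in at 23.9 s of the 61 s allowed; no verdict was reported. I lifted the smaller rod off its rest and slid it nose first through both guide blocks until it met the anvil, with about 5–10 N of contact force felt. I turned the dial about 1.25 rad clockwise onto the red index. Then I turned the lock ring clockwise until it hit its stop and the grip started to slip.

The last wrist, top and scene pictures, taken with the gripper open and 75 mm above the ring-gripping height, showed:
- **Rod:** the nose is touching the anvil, nearly central, and the rod lies through both blocks.
- **Dial:** the pointer is about 1.7 mm from the index tip (limit 4.5 mm), about 0.01 rad off in angle.
- **Lock ring:** the blue mark gives 1.25 rad, so it is tight.
- **Robot:** force readings were about 1 N, which is the usual noise.

The two fixed cameras disagreed by 3–8 mm on positions along world x, so I lined up the rod by comparing it with the anvil in the same pictures. I did not measure the bystanders again after the moves. I felt no contact with any of them, and the ones still in view looked unmoved.

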